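# Set out a Lisbon windowsill for taking rosemary cuttings

## Robot

A 7-joint arm with a two-finger parallel gripper is mounted at the origin on the work surface. World frame = base frame: x ahead of the robot, y to its left, z up, the work surface at z = 0. Lengths are in m, angles in rad, forces in N, time in s.
With the tool pointing down it reaches from about 0.425 to 1.025 m from the base axis. Payload 3.6 kg.
Tool frame: the origin (TCP) lies on the centre line of the jaws, within the pads' length; the fingertips stand 17 mm ahead of it and the grasp point (between the pads) lies 2 mm behind it; z points along the fingers, y is the direction in which the jaws open and shut (so a half turn about z gives the same grasp; the last joint's range is limited). The gripper opens to 85 mm and grips with 20 to 120 N. Pads are 22 mm wide; open, the fingers measure 114 mm over their backs; the gripper's body (76 mm by 85 mm) begins 54 mm behind the grasp point. The pads swing forward as they close: fully open they stand 13 mm farther back than shut.
Start: joints at [1.123, 0.591, 0.048, 1.609, -0.033, 0.943, -0.034], TCP at [0.251, -0.68, 0.248] pointing down, gripper open.
Joint ranges: [-2.69, 2.69], [-0.47, 2.24], [-1.27, 1.36], [0.19, 2.51], [-1.53, 4.68], [0.08, 2.07], [-3.09, 3.09]. Speed limits (rad/s): [2.57, 2.57, 3.14, 3.14, 3.14, 3.14, 3.14].

## Interface

Orientations are given as a 3x3 rotation matrix whose columns are the frame's x, y, z axes.
In Python, from workcell import * gives the robot as it stands.
- The arm moves only by the shell command python3 -m pendant 'ROWS'. ROWS is JSON, one flat list of numbers, 7 for each row, row after row: the shift along the tool's x, y, z in cm, then the turn, a rotation vector about the tool's x, y, z in rad, then the closure in counts, from 0 (fully open) to 255 (shut). A call has exactly 8 rows; each row is the pose to reach, as a shift and turn from the pose commanded when the call began, along the tool's axes at that moment; what a row does not reach only later rows make up. A row lasts 1/12 s, in which the tool goes at most 41.7 mm and 7.16 degrees, less where a joint would pass 70% of its speed; a pose out of reach is approached as far as the arm can. A call with a gripper value outside its range is refused whole. The fingers move at their own pace and stop on an object; the grip force is fixed at half the most. Time passes only in rows, so rows that repeat a pose let the fingers close, or fill a call up. It gives the time, the measured TCP pose, the force and the opening at its end, in the units of the state.
- get_obs(): the state, without advancing time (a new reading comes with each control period).
- grab_frame(name): name is "scene" or "side" or "wrist"; returns a dict with "color" (400x640x3 uint8, blue, green, red), "fx", "fy", "cx", "cy" (pixels), "cam_to_world" (4x4, takes a point from camera to world coordinates); the wrist camera has in their place "hand_eye" (4x4, takes a point from camera to tool coordinates, whose origin is the TCP and whose axes are the flange's). Camera axes: x right, y down, z forward; pixel columns grow to the right and rows downward; lengths in m; the calibration is good to about 2 mm. A picture is of the moment at which its call begins: read the wrist's pose just before it. There is no depth.
- finish_job(): hands the job in, once; it reports no verdict.
Trained networks look in the newest picture that a camera, given by its name, has taken for a name from the list of things; names that differ only in an ending like _2 or _b are one class to them, and where a whole thing is asked for, a point or a joint stands for the part that bears it (a point fixed in the world has none). Each returns a list of dicts, best first, with "score" (0 to 1); they miss things now and then, are a little off and sometimes report something else, mostly with a low value. They report only what shows in the picture. A call takes as long as a camera call. They do not tell look-alikes from the thing itself.
- search_frame(target, camera): "xyz" ([x, y, z] in m, in world coordinates, good to about 4 mm: the middle of the surface that is visible of it).
- landmark_of(target, camera): "xyz" ([x, y, z] in m, in world coordinates, good to about 4 mm: a listed point, or the origin of a listed thing).
The state is a dict: "t": time; "joints": joint angles; "joint_velocities": joint speeds; "joint_torque": joint torques, N m; "position": TCP position; "tcp_rot": TCP orientation; "contact_force": force on the tool from outside, world axes, zero at the start; "ft_torque": the same for the moment, N m; "gripper_width": opening from 0.0 (shut) to 1.0 (fully open).
Only numpy, scipy, OpenCV 4.12 (cv2) and the standard library are available. Lean on these libraries where they do the work, as an engineer would, in place of code of your own. Each camera call takes 0.05 s, during which the arm holds its last target.

## Task

Set out the sill for taking rosemary cuttings: lay the small square glazed tile flat on the sill in front of the rosemary pot (on the robot's side), centred on the pot's front face, square to it and about 4 cm clear of it, and gently stand the glass jar upright in the middle of that tile. Stand the steel measuring cup upright on the sill, in line midway between the pot and the crate with its handle toward the robot, and lay the pruner flat along the middle of the crate's lid with its blades pointing away from the robot. Leave the bottle and the little empty terracotta pot where they are.

Things in the scene. Friction and masses are not known exactly. Their poses are not given: they have to be found in the camera images.
- pot: Rosemary in a square white glazed ceramic pot, heavy, does not move. 120 x 120 mm over its collar, 110 mm tall; the twigs stand within 50 mm of its axis and reach 200 mm up. Origin: centre of its underside, on the sill. z up; its -x face is the front, turned toward the robot (within 0.1 rad); one of its two side faces (+y or -y) looks to the crate, whose centre stands 330 mm from the pot's, squarely beside it.
- crate_top (a point): Crate of grey flecked recycled plastic, shut, heavy, does not move. 200 mm long (its x, front to back), 130 mm wide (its y), 100 mm tall, black snap latch on the front (-x) standing out 10 mm. This point: centre of the flat lid's upper face, 100 mm above the sill. z up, -x toward the robot (within 0.2 rad). It stands left or right of the pot.
- tile_center (a point): Small square glazed tile, blue with a white star, 64 x 64 x 14 mm thick, 0.12 kg, lying flat on the sill. This point: its centre, 7 mm up. x and y run along its edges, z up.
- jar_center (a point): Small open round jar of greenish glass with some clay pebbles in the bottom, 51 mm across, 75 mm tall (neck 45 mm wide from 66 mm up), 0.14 kg, standing upright. This point: its centre, half-way up (37.5 mm above its underside). z up.
- cup_center (a point): Open stainless measuring cup, 58 mm across, 50 mm tall, 0.12 kg, with one flat handle 14 mm wide and 3 mm thick that sticks out level at the rim (45 to 48 mm up) along the cup's -x to 98 mm from the axis. This point: on the axis, half-way up (25 mm). z up.
- pruner_center (a point): Aluminium bypass pruner, shut and locked, lying flat, 165 mm long and 16 mm thick, 0.19 kg. Blades toward its +x, handles toward its -x, z up. Around the middle of its length the outer handle faces run parallel to x, 34 mm apart (from 20 mm behind to 25 mm ahead of the middle); farther back the handles spread to 44 mm. This point: middle of its length, 8 mm above its underside. 
- bottle_center (a point): Bystander: amber glass bottle, 60 mm across, 165 mm tall, standing. This point: half-way up (82.5 mm). Not to be moved.
- smallpot_center (a point): Bystander: empty round terracotta pot, 62 mm across the rim, 55 mm tall, standing. This point: half-way up (27.5 mm). Not to be moved.
Mind the look-alikes: they are no part of the job. Leave any green look-alike of the part that bears pruner_center alone. Leave any yellow look-alike of the part that bears cup_center alone.

How it is judged:
At the end, for the whole second after the job is handed in: Tile flat, 15 mm each way of centred with a 40 mm gap before the pot, square to 0.2 rad; jar upright on it (12 mm); cup upright midway pot-crate (15 mm), handle to robot (0.35 rad); pruner flat on lid (15 mm of centre, along it to 0.2 rad), blades away; all released, at rest (x of tile_center in the frame of pot between -0.147 and -0.117 m and y of tile_center in the frame of pot between -0.015 and 0.015 m and height (world z) of tile_center below 0.012 m and angle between each of tile_center, jar_center, cup_center's own z axis and vertical below 0.1 rad and (angle between the x axis of tile_center and the x axis of pot, either way round below 0.2 rad or angle between the x axis of tile_center and the y axis of pot, either way round below 0.2 rad) and horizontal distance between jar_center and tile_center below 0.012 m and height (world z) of jar_center between 0.0465 and 0.0565 m and x of cup_center in the frame of pot between -0.015 and 0.015 m and horizontal distance between cup_center and pot below 0.18 m and horizontal distance between cup_center and crate_top below 0.18 m and height (world z) of cup_center between 0.02 and 0.03 m and angle between the x axis of cup_center and the x axis of pot, either way round below 0.35 rad and x of jar_center in the frame of cup_center below 0 m and horizontal distance between pruner_center and crate_top below 0.015 m and angle between the x axis of pruner_center and the x axis of crate_top, either way round below 0.2 rad and x of tile_center in the frame of pruner_center below 0 m and angle between pruner_center's own z axis and vertical below 0.12 rad and height (world z) of pruner_center between 0.103 and 0.113 m and linear speed of each of tile, jar, cup, pruner below 0.02 m/s); the robot touches nothing.
It fails at once if the bottle or the little terracotta pot is moved more than 20 mm (distance of any of bottle_center, smallpot_center from where it was at the start of the episode above 0.02 m).
It fails at once if the jar is dropped or slammed onto the tile (comes down on it faster than 0.5 m/s) (horizontal distance between jar_center and tile_center below 0.04 m and height (world z) of jar_center below 0.075 m and linear speed of jar above 0.5 m/s).
It fails at once if the glass jar is tipped over (angle between jar_center's own z axis and vertical above 0.8 rad).
It also fails if it takes over 104 s, if anything falls off the work surface, if the arm or the gripper's body presses on something with over 40 N, if the wrist force passes 120 N, or if a joint passes its speed limit or range.

## Working session

There is one attempt and no reset: what is moved stays moved. The work goes in short steps, Python scripts to look and compute and a shell command to move; the robot and the scene stay as the last step left them, time stands still between calls to the robot, and variables do not carry over. Pictures are saved under pics/ and viewed, and the job is handed in when it is done.

```bash
ls; mkdir -p pics
python3 - <<'E'
from workcell import *
import cv2
o=get_obs(); print(o['t'],o['position'],o['tcp_rot'],o['gripper_width'])
for c in ['scene','side']:
    f=grab_frame(c); cv2.imwrite(f'pics/{c}0.png',f['color']); print(c,f['fx'],f['cam_to_world'])
    for n in ['pot','crate_top','tile_center','jar_center','cup_center','pruner_center','bottle_center','smallpot_center']:
        for r in landmark_of(n,c): print(n,r)
E
```

```text
pics
0.0 [ 0.25091819 -0.67932908  0.24713158] [[ 9.38022671e-01  3.46572695e-01 -9.14619704e-04]
 [ 3.46573877e-01 -9.38020339e-01  2.09565684e-03]
 [-1.31634446e-04 -2.28275693e-03 -9.99997386e-01]] 1.0011386088536105
scene 410.0692010774747 [[ 0.79482593  0.35137231 -0.49476181  0.9781491 ]
 [ 0.60675653 -0.47347833  0.63848632 -0.6964621 ]
 [-0.00991258 -0.80768544 -0.5895303   0.70159572]
 [ 0.          0.          0.          1.        ]]
pot {'xyz': [0.634, 0.1767, -0.0003], 'score': 0.79}
crate_top {'xyz': [0.6276, -0.1481, 0.0995], 'score': 0.85}
tile_center {'xyz': [0.4223, 0.3848, 0.0032], 'score': 0.79}
jar_center {'xyz': [0.416, -0.3513, 0.0401], 'score': 0.66}
cup_center {'xyz': [0.2732, -0.2038, 0.028], 'score': 0.8}
cup_center {'xyz': [0.4534, -0.0003, 0.0246], 'score': 0.59}
pruner_center {'xyz': [0.315, 0.2411, 0.0082], 'score': 0.65}
bottle_center {'xyz': [0.5817, -0.3859, 0.0806], 'score': 0.64}
smallpot_center {'xyz': [0.4619, -0.159, 0.0295], 'score': 0.89}
side 404.40269572876633 [[-0.98082179 -0.1325396   0.14290513  0.310876  ]
 [-0.19483001  0.68727886 -0.69977785  0.85268669]
 [-0.0054674  -0.71419957 -0.69992077  0.95785416]
 [ 0.          0.          0.          1.        ]]
pot {'xyz': [0.637, 0.1831, -0.0017], 'score': 0.92}
crate_top {'xyz': [0.6244, -0.147, 0.0997], 'score': 0.85}
tile_center {'xyz': [0.4237, 0.3826, 0.0075], 'score': 0.57}
jar_center {'xyz': [0.4112, -0.3511, 0.0341], 'score': 0.57}
cup_center {'xyz': [0.452, -0.0051, 0.0248], 'score': 0.86}
pruner_center {'xyz': [0.5882, 0.3626, 0.0129], 'score': 0.79}
pruner_center {'xyz': [0.3175, 0.2475, 0.008], 'score': 0.67}
bottle_center {'xyz': [0.5869, -0.3829, 0.0828], 'score': 0.84}
smallpot_center {'xyz': [0.4575, -0.1592, 0.0307], 'score': 0.53}
```

View pics/scene0.png

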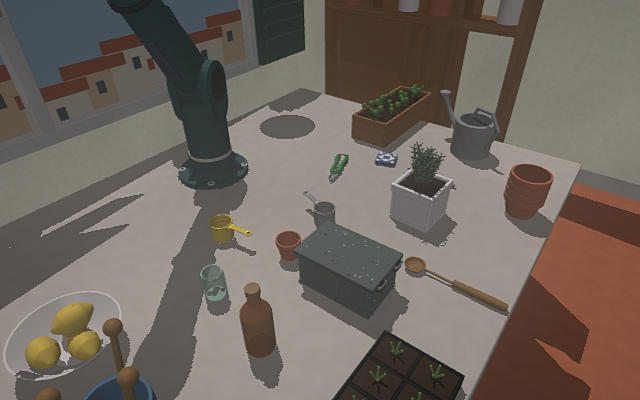

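View pics/side0.png

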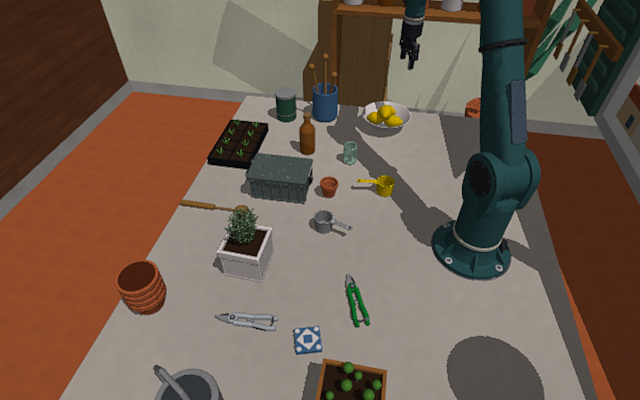

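```bash
cat > h.py <<'E'
import numpy as np, cv2
from workcell import *
def pix(f,u,v,z,T=None):
    T=f['cam_to_world'] if T is None else T
    d=T[:3,:3]@np.array([(u-f['cx'])/f['fx'],(v-f['cy'])/f['fy'],1.]); o=T[:3,3]
    return o+d*(z-o[2])/d[2]
def proj(f,p,T=None):
    T=f['cam_to_world'] if T is None else T
    q=T[:3,:3].T@(np.array(p)-T[:3,3]); return q[:2]/q[2]*[f['fx'],f['fy']]+[f['cx'],f['cy']]
E
python3 - <<'E'
from h import *
f=cv2.imread('pics/side0.png')
a=cv2.resize(f[170:370,200:400],None,fx=3,fy=3,interpolation=cv2.INTER_CUBIC); cv2.imwrite('pics/side0c.png',a)
f=cv2.imread('pics/scene0.png')
a=cv2.resize(f[140:320,190:440],None,fx=3.2,fy=3.2,interpolation=cv2.INTER_CUBIC); cv2.imwrite('pics/scene0c.png',a)
E
```

```text
(no output)
```

View pics/side0c.png

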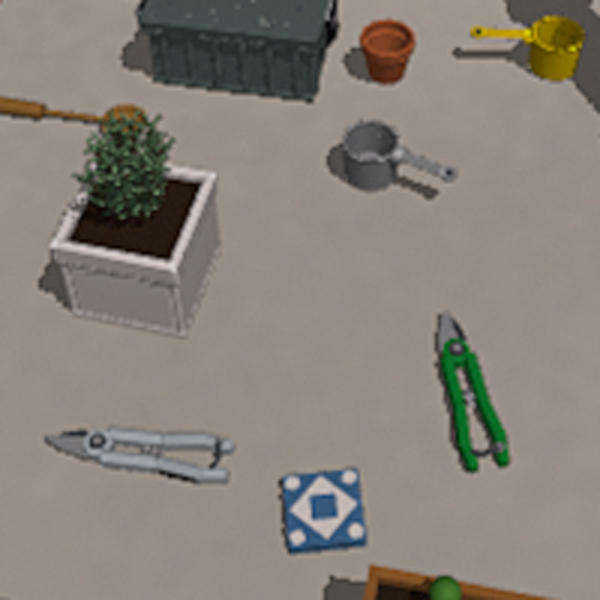

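View pics/scene0c.png

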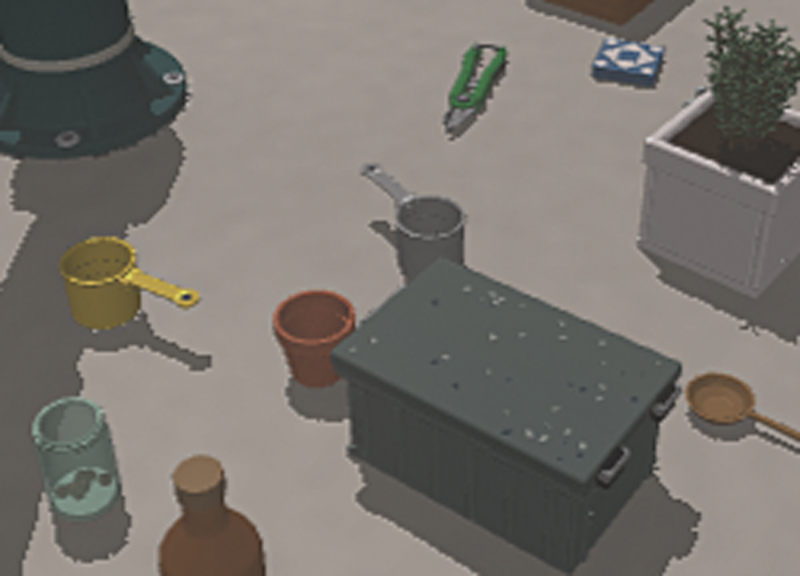

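Run:
```python
from h import *
s=grab_frame('side'); c=grab_frame('scene')
S=lambda u,v,z: pix(s,200+(u-1)/3,170+(v-1)/3,z)
C=lambda u,v,z: pix(c,190+(u-1)/3.2,140+(v-1)/3.2,z)
np.set_printoptions(precision=4,suppress=True)
def show(n,pts):
    pts=np.array(pts);print(n,pts.tolist() and pts.round(4).tolist(),'mean',pts.mean(0))
    for a,b in zip(pts,np.roll(pts,-1,0)): d=b-a; print('   len',np.hypot(*d[:2]).round(4),'ang',np.degrees(np.arctan2(d[1],d[0])).round(1))
show('pot top',[S(185,268,.11),S(217,172,.11),S(55,246,.11)])
show('pot bot',[S(185,335,0),S(75,318,0)])
show('crate',[C(440,262,.1),C(680,370,.1),C(583,475,.1),C(333,353,.1)])
show('tile',[S(282,475,.014),S(355,467,.014),S(366,545,.014),S(290,552,.014)])
show('tileC',[C(593,68,.014),C(600,38,.014),C(664,47,.014),C(655,80,.014)])
show('pruner',[S(230,462,.008),S(47,438,.008)])
show('cup',[S(450,173,.047),S(372,140,.05)])
show('cupC',[C(370,168,.047),C(431,217,.05)])
show('jar',[C(70,422,.075)])
```

```text
pot top [[0.5732, 0.2392, 0.11], [0.5756, 0.1248, 0.11], [0.6937, 0.2377, 0.11]] mean [0.6142 0.2006 0.11  ]
   len 0.1144 ang -88.8
   len 0.1634 ang 43.7
   len 0.1205 ang 179.3
pot bot [[0.585, 0.2355, 0.0], [0.6934, 0.237, 0.0]] mean [0.6392 0.2363 0.    ]
   len 0.1084 ang 0.8
   len 0.1084 ang -179.2
crate [[0.5333, -0.095, 0.1], [0.7277, -0.0918, 0.1], [0.7245, -0.2081, 0.1], [0.5336, -0.2162, 0.1]] mean [ 0.6298 -0.1528  0.1   ]
   len 0.1944 ang 1.0
   len 0.1164 ang -91.6
   len 0.191 ang -177.6
   len 0.1212 ang 90.2
tile [[0.4608, 0.3644, 0.014], [0.4017, 0.3454, 0.014], [0.3803, 0.4111, 0.014], [0.4392, 0.4286, 0.014]] mean [0.4205 0.3874 0.014 ]
   len 0.0621 ang -162.1
   len 0.0691 ang 108.0
   len 0.0615 ang 16.5
   len 0.0677 ang -71.4
tileC [[0.4066, 0.3407, 0.014], [0.3799, 0.3993, 0.014], [0.4441, 0.4225, 0.014], [0.4695, 0.3573, 0.014]] mean [0.425 0.38  0.014]
   len 0.0644 ang 114.5
   len 0.0683 ang 19.8
   len 0.07 ang -68.7
   len 0.0651 ang -165.2
pruner [[0.5082, 0.3581, 0.008], [0.6705, 0.3666, 0.008]] mean [0.5894 0.3624 0.008 ]
   len 0.1626 ang 3.0
   len 0.1626 ang -177.0
cup [[0.3642, 0.0274, 0.047], [0.4489, -0.0, 0.05]] mean [0.4065 0.0137 0.0485]
   len 0.0891 ang -17.9
   len 0.0891 ang 162.1
cupC [[0.3667, 0.0269, 0.047], [0.455, -0.0017, 0.05]] mean [0.4108 0.0126 0.0485]
   len 0.0928 ang -18.0
   len 0.0928 ang 162.0
jar [[0.419, -0.3512, 0.075]] mean [ 0.419  -0.3512  0.075 ]
   len 0.0 ang 0.0
```

```bash
cat >> h.py <<'E'
from scipy.spatial.transform import Rotation as R_
np.set_printoptions(precision=4,suppress=True)
def Rd(yaw):
    y=np.radians(yaw); x=np.array([np.cos(y),np.sin(y),0]); z=np.array([0,0,-1.]); return np.stack([x,np.cross(z,x),z],1)
def rel(p,yaw,frm=None):
    o=get_obs(); p0,R0=(o['position'],o['tcp_rot']) if frm is None else (np.array(frm[0]),Rd(frm[1]))
    d=R0.T@(np.array(p)-p0)*100; w=R_.from_matrix(R0.T@Rd(yaw)).as_rotvec()
    print('shift cm',d.round(2),'turn',w.round(4),'norm',np.linalg.norm(d).round(1))
def st():
    o=get_obs(); print('t',round(o['t'],2),'p',o['position'],'yaw',np.degrees(np.arctan2(o['tcp_rot'][1,0],o['tcp_rot'][0,0])).round(2),'z',o['tcp_rot'][:,2],'F',o['contact_force'],'w',round(o['gripper_width'],3))
E
python3 - <<'E'
from h import *
st(); rel((.50,-.25,.25),17.5); rel((.423,.384,.25),17.5,((.5,0.0,.25),17.5)); print(get_obs()['joints'])
E
```

```text
t 1.0 p [ 0.2512 -0.6801  0.2483] yaw 20.27 z [-0. -0. -1.] F [-0.0764 -0.5743  0.515 ] w 1.002
shift cm [ 38.24 -31.72  -0.17] turn [0.     0.     0.0484] norm 49.7
shift cm [  4.2  -38.94   0.  ] turn [0. 0. 0.] norm 39.2
[ 1.1235  0.5911  0.0484  1.6085 -0.0333  0.9427 -0.0337]
```

```bash
python3 -m pendant '[4,-3,0,0,0,0.05,0, 7,-6,0,0,0,0.05,0, 10,-9,0,0,0,0.05,0, 13,-12,0,0,0,0.05,0, 16,-15,0,0,0,0.05,0, 19,-18,0,0,0,0.05,0, 22,-21,0,0,0,0.05,0, 25,-24,0,0,0,0.05,0]'; python3 -c "
from h import *
st(); rel((.5,-.05,.25),17.5); print(get_obs()['joints'])"
```

```text
t: 1.67
position: [0.3975, -0.3789, 0.2486]
tcp_rot: [[0.954, 0.299, 0.001], [0.299, -0.954, -0.0], [0.0, 0.001, -1.0]]
contact_force: [0.4, -0.9, -0.9]
gripper_width: 1.004
t 1.67 p [ 0.3975 -0.3789  0.2486] yaw 17.39 z [ 0.0006 -0.0005 -1.    ] F [ 0.444  -0.8548 -0.8525] w 1.004
shift cm [ 19.62 -28.32  -0.15] turn [ 0.0006 -0.0004 -0.0019] norm 34.5
[ 0.6567  0.3705  0.0291  2.0085 -0.0153  0.7621 -0.5725]
```

```bash
python3 -m pendant '[19,-27,0,0,0,0,0, 19,-27,0,0,0,0,0, 19,-27,0,0,0,0,0, 19,-27,0,0,0,0,0, 19,-27,0,0,0,0,0, 19,-27,0,0,0,0,0, 19,-27,0,0,0,0,0, 19,-27,0,0,0,0,0]'; python3 -m pendant '[4,-34,0,0,0,0,0, 4,-34,0,0,0,0,0, 4,-34,0,0,0,0,0, 4,-34,0,0,0,0,0, 4,-34,0,0,0,0,0, 4,-34,0,0,0,0,0, 4,-34,0,0,0,0,0, 4,-34,0,0,0,0,0]';  python3 -c "
from h import *
st(); rel((.423,.384,.15),17.5); print(get_obs()['joints'])"
```

```text
t: 2.33
position: [0.498, -0.0637, 0.2488]
tcp_rot: [[0.954, 0.3, 0.001], [0.3, -0.954, 0.0], [0.001, 0.0, -1.0]]
contact_force: [0.9, -0.7, 0.1]
gripper_width: 1.002
t: 3.0
position: [0.435, 0.2633, 0.2487]
tcp_rot: [[0.954, 0.299, 0.001], [0.299, -0.954, 0.0], [0.001, -0.0, -1.0]]
contact_force: [1.6, 1.1, 0.4]
gripper_width: 1.002
t 3.0 p [0.435  0.2633 0.2487] yaw 17.4 z [ 0.0009  0.0004 -1.    ] F [1.6178 1.078  0.4366] w 1.002
shift cm [  2.46 -11.88   9.88] turn [-0.0001 -0.001  -0.0017] norm 15.6
[-0.5022  0.3245 -0.1649  2.0857  0.0784  0.7361 -1.9838]
```

```bash
python3 -m pendant '[2,-11,5,0,0,0,0, 2,-11,5,0,0,0,0, 2,-11,5,0,0,0,0, 2,-11,5,0,0,0,0, 2,-11,5,0,0,0,0, 2,-11,5,0,0,0,0, 2,-11,5,0,0,0,0, 2,-11,5,0,0,0,0]'
python3 - <<'E'
from h import *
st(); o=get_obs(); f=grab_frame('wrist'); cv2.imwrite('pics/w1.png',f['color']); print(f['hand_eye'],f['fx'])
for n in ['tile_center','pot','pruner_center']: print(landmark_of(n,'wrist'))
E
```

```text
t: 3.67
position: [0.4227, 0.3705, 0.1989]
tcp_rot: [[0.955, 0.296, 0.001], [0.296, -0.955, -0.0], [0.001, 0.001, -1.0]]
contact_force: [0.0, 0.3, -0.8]
gripper_width: 1.002
t 3.67 p [0.4227 0.3705 0.1989] yaw 17.24 z [ 0.001  -0.0004 -1.    ] F [ 0.0407  0.2888 -0.7567] w 1.002
[[ 0.0002 -0.9461 -0.3239  0.0837]
 [ 1.      0.0002 -0.     -0.0002]
 [ 0.0001 -0.3239  0.9461 -0.1252]
 [ 0.      0.      0.      1.    ]] 314.73678276103317
[{'xyz': [0.4235, 0.3816, 0.0057], 'score': 0.95}]
[{'xyz': [0.6382, 0.1772, 0.0013], 'score': 0.61}]
[{'xyz': [0.5896, 0.3628, 0.0069], 'score': 0.85}, {'xyz': [0.3244, 0.2427, 0.008], 'score': 0.56}]
```

View pics/w1.png

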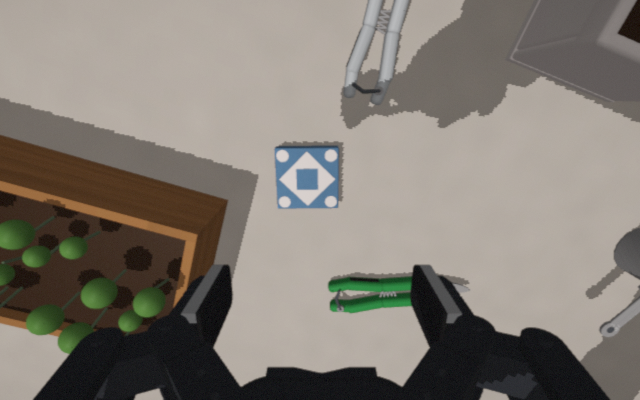

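Run:
```python
from h import *
f=grab_frame('wrist'); o=get_obs()
T=np.eye(4);T[:3,:3]=o['tcp_rot'];T[:3,3]=o['position'];T=T@f['hand_eye']
hsv=cv2.cvtColor(f['color'],cv2.COLOR_BGR2HSV)
m=cv2.inRange(hsv,(95,100,40),(125,255,255)); m[:120]=0;m[240:]=0;m[:,:250]=0;m[:,370:]=0
c=np.vstack(cv2.findContours(m,cv2.RETR_EXTERNAL,cv2.CHAIN_APPROX_NONE)[0]); r=cv2.minAreaRect(c);b=cv2.boxPoints(r);print(b)
P=np.array([pix(f,u,v,.014,T) for u,v in b]);print(P,P.mean(0))
d=P[1]-P[0];print(np.degrees(np.arctan2(d[1],d[0])),[np.linalg.norm(P[i]-P[i-1]) for i in range(4)])
print('planter corner',pix(f,228,203,.07,T),pix(f,228,203,.0,T))
st();rel(list(P.mean(0)[:2])+[.02],17.5)
```

```text
[[277. 146.]
 [338. 146.]
 [338. 206.]
 [277. 206.]]
[[0.444  0.4239 0.014 ]
 [0.4618 0.3668 0.014 ]
 [0.4026 0.3472 0.014 ]
 [0.3836 0.408  0.014 ]] [0.423  0.3865 0.014 ]
-72.6526809392996 [np.float64(0.06244075812030011), np.float64(0.059792141605409195), np.float64(0.06238480900575642), np.float64(0.0637015414691143)]
planter corner [0.3951 0.4465 0.07  ] [0.3657 0.4603 0.    ]
t 3.92 p [0.4221 0.3717 0.1987] yaw 17.34 z [ 0.0005  0.0002 -1.    ] F [-0.7874 -0.2413  0.6144] w 1.004
shift cm [ 0.52 -1.39 17.87] turn [-0.0001 -0.0005 -0.0028] norm 17.9
```

```bash
python3 -m pendant '[0.5,-1.3,4,0,0,-1.57,0, 0.5,-1.3,6,0,0,-1.57,0, 0.5,-1.3,6,0,0,-1.57,0, 0.5,-1.3,6,0,0,-1.57,0, 0.5,-1.3,6,0,0,-1.57,0, 0.5,-1.3,6,0,0,-1.57,0, 0.5,-1.3,6,0,0,-1.57,0, 0.5,-1.3,6,0,0,-1.57,0]'; python3 -c "
from h import *
st(); rel((.423,.3845,.1387),107.3)"
```

```text
t: 4.58
position: [0.4228, 0.3859, 0.1384]
tcp_rot: [[0.258, 0.966, 0.0], [0.966, -0.258, -0.0], [0.0, 0.0, -1.0]]
contact_force: [-0.2, 0.1, 0.1]
gripper_width: 0.999
t 4.58 p [0.4228 0.3859 0.1384] yaw 75.03 z [ 0.0002 -0.     -1.    ] F [-0.16    0.14    0.0981] w 0.999
shift cm [-0.13  0.05 -0.03] turn [ 0.0002  0.     -0.5632] norm 0.1
```

```bash
python3 -m pendant '[-0.1,0,2,0,0,-0.57,0, -0.1,0,5,0,0,-0.57,0, -0.1,0,7,0,0,-0.57,0, -0.1,0,7,0,0,-0.57,0, -0.1,0,7,0,0,-0.57,0, -0.1,0,7,0,0,-0.57,0, -0.1,0,7,0,0,-0.57,0, -0.1,0,7,0,0,-0.57,0]'
python3 - <<'E'
from h import *
st(); o=get_obs(); f=grab_frame('wrist'); cv2.imwrite('pics/w2.png',f['color'])
rel((.423,.3845,.02),107.3)
print(landmark_of('tile_center','wrist'))
E
```

```text
t: 5.25
position: [0.4226, 0.3853, 0.0686]
tcp_rot: [[-0.296, 0.955, 0.001], [0.955, 0.296, 0.0], [0.0, 0.001, -1.0]]
contact_force: [0.2, 0.5, -0.8]
gripper_width: 1.001
t 5.25 p [0.4226 0.3853 0.0686] yaw 107.25 z [ 0.0006  0.0004 -1.    ] F [ 0.1683  0.465  -0.839 ] w 1.001
shift cm [-0.09  0.01  4.87] turn [ 0.0009 -0.0001 -0.0005] norm 4.9
[{'xyz': [0.4251, 0.3838, 0.0062], 'score': 0.87}]
```

View pics/w2.png

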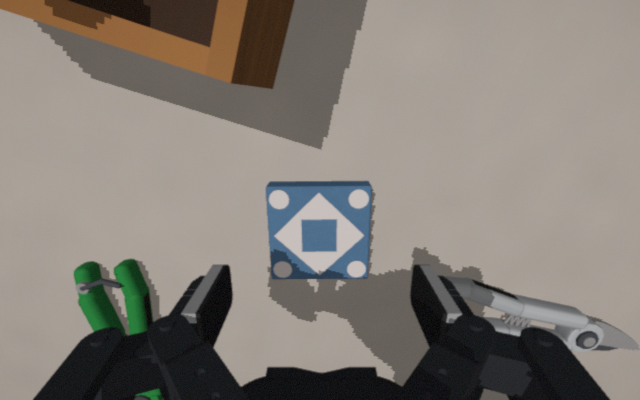

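```bash
python3 -m pendant '[-0.1,0,2,0,0,0,0, -0.1,0,4,0,0,0,0, -0.1,0,5.4,0,0,0,0, -0.1,0,5.4,0,0,0,0, -0.1,0,5.4,0,0,0,200, -0.1,0,5.4,0,0,0,255, -0.1,0,5.4,0,0,0,255, -0.1,0,5.4,0,0,0,255]'; python3 -m pendant '[0,0,0,0,0,0,255, 0,0,0,0,0,0,255, 0,0,-1,0,0,0,255, 0,0,-3,0,0,0,255, 0,0,-5,0,0,0,255, 0,0,-7,0,0,0,255, 0,0,-7,0,0,0,255, 0,0,-7,0,0,0,255]';python3 - <<'E'
from h import *
st(); o=get_obs(); f=grab_frame('wrist'); cv2.imwrite('pics/w3.png',f['color'])
rel((.502,.18,.09),90)
rel((.502,.18,.09),0)
E
```

```text
t: 6.02
position: [0.423, 0.3851, 0.0156]
tcp_rot: [[-0.298, 0.954, 0.001], [0.954, 0.298, 0.002], [0.001, 0.002, -1.0]]
contact_force: [-0.1, 0.5, 2.9]
gripper_width: 0.728
t: 6.68
position: [0.4233, 0.3845, 0.0856]
tcp_rot: [[-0.298, 0.955, 0.002], [0.955, 0.298, 0.002], [0.001, 0.002, -1.0]]
contact_force: [-0.4, 0.1, -1.1]
gripper_width: 0.729
t 6.68 p [0.4233 0.3845 0.0856] yaw 107.33 z [ 0.0019  0.0017 -1.    ] F [-0.4234  0.1417 -1.1316] w 0.729
shift cm [-21.81   1.49  -0.54] turn [0.0005 0.     0.3024] norm 21.9
shift cm [-21.81   1.49  -0.54] turn [ 0.0004 -0.0004  1.8732] norm 21.9
```

View pics/w3.png

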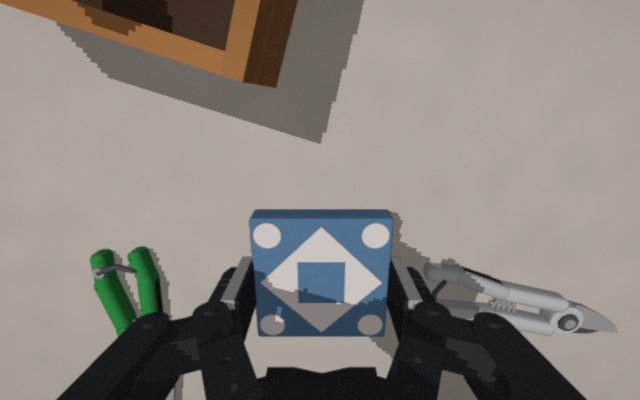

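```bash
python3 -m pendant '[-3,0.2,0,0,0,0.05,255, -6,0.4,0,0,0,0.1,255, -9,0.6,0,0,0,0.15,255, -13,0.9,0,0,0,0.2,255, -17,1.2,0,0,0,0.25,255, -20,1.5,0,0,0,0.3,255, -21.8,1.6,0,0,0,0.302,255, -21.8,1.6,0,0,0,0.302,255]'
python3 - <<'E'
from h import *
st(); f=grab_frame('wrist'); cv2.imwrite('pics/w4.png',f['color'])
print(landmark_of('pot','wrist'))
f=grab_frame('side');print(landmark_of('pot','side'))
f=grab_frame('scene');print(landmark_of('pot','scene'),landmark_of('crate_top','scene'))
st()
E
```

```text
t: 7.4
position: [0.5037, 0.1738, 0.0826]
tcp_rot: [[0.008, 1.0, -0.003], [1.0, -0.008, -0.006], [-0.006, -0.003, -1.0]]
contact_force: [-0.2, -0.2, -1.4]
gripper_width: 0.73
t 7.4 p [0.5037 0.1738 0.0826] yaw 89.55 z [-0.0027 -0.0063 -1.    ] F [-0.1829 -0.1597 -1.3765] w 0.73
[{'xyz': [0.6394, 0.1766, 0.0002], 'score': 0.8}]
[{'xyz': [0.6378, 0.1826, -0.0001], 'score': 0.56}]
[{'xyz': [0.6369, 0.1773, 0.0023], 'score': 0.6}, {'xyz': [0.5001, 0.1857, 0.0711], 'score': 0.24}] [{'xyz': [0.626, -0.1475, 0.102], 'score': 0.75}]
t 7.75 p [0.5022 0.1828 0.0842] yaw 90.23 z [-0.0004  0.0009 -1.    ] F [ 0.3346  0.6022 -1.4365] w 0.73
```

View pics/w4.png

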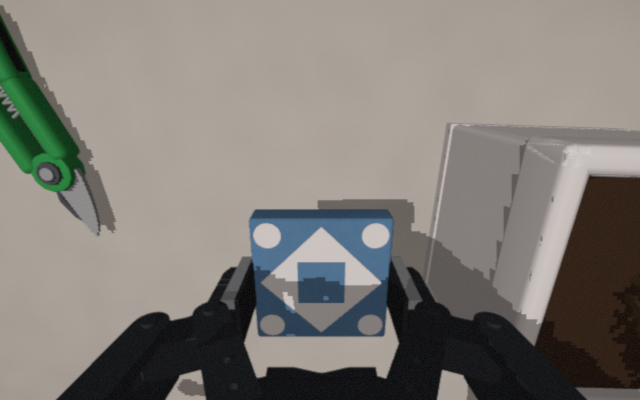

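```bash
python3 -m pendant '[-0.3,0.2,2,0,0,0,255, -0.3,0.2,4,0,0,0,255, -0.3,0.2,5.5,0,0,0,255, -0.3,0.2,6.3,0,0,0,255, -0.3,0.2,6.7,0,0,0,255, -0.3,0.2,6.9,0,0,0,255, -0.3,0.2,6.9,0,0,0,255, -0.3,0.2,6.9,0,0,0,255]';python3 -m pendant '[0,0,0,0,0,0,130, 0,0,0,0,0,0,60, 0,0,0,0,0,0,0, 0,0,0,0,0,0,0, 0,0,-1,0,0,0,0, 0,0,-4,0,0,0,0, 0,0,-8,0,0,0,0, 0,0,-12,0,0,0,0]'
python3 - <<'E'
from h import *
st(); f=grab_frame('wrist'); cv2.imwrite('pics/w5.png',f['color'])
print(landmark_of('tile_center','wrist'))
f=grab_frame('side');print(landmark_of('tile_center','side'));cv2.imwrite('pics/s5.png',cv2.resize(f['color'][180:340,180:380],None,fx=4,fy=4))
st()
rel((.50,-.1,.25),90)
E
```

```text
t: 8.42
position: [0.5053, 0.1787, 0.016]
tcp_rot: [[-0.002, 1.0, 0.001], [1.0, 0.002, 0.001], [0.001, 0.001, -1.0]]
contact_force: [-0.3, 0.3, -1.1]
gripper_width: 0.732
t: 9.08
position: [0.5039, 0.1776, 0.1365]
tcp_rot: [[-0.002, 1.0, -0.003], [1.0, 0.002, -0.001], [-0.001, -0.003, -1.0]]
contact_force: [1.2, 0.2, 0.0]
gripper_width: 0.997
t 9.08 p [0.5039 0.1776 0.1365] yaw 90.09 z [-0.0027 -0.0008 -1.    ] F [1.1766 0.2118 0.0177] w 0.997
[{'xyz': [0.5082, 0.1765, 0.0048], 'score': 0.59}]
[{'xyz': [0.5084, 0.1755, 0.0067], 'score': 0.6}]
t 9.28 p [0.5058 0.178  0.1372] yaw 90.02 z [ 0.0033  0.0009 -1.    ] F [-0.6758 -1.1086  0.0348] w 0.998
shift cm [-27.79  -0.55 -11.31] turn [ 0.0033 -0.0009  0.0004] norm 30.0
```

View pics/w5.png

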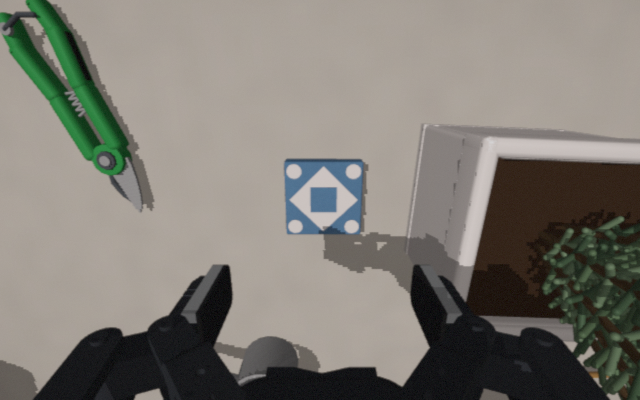

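View pics/s5.png

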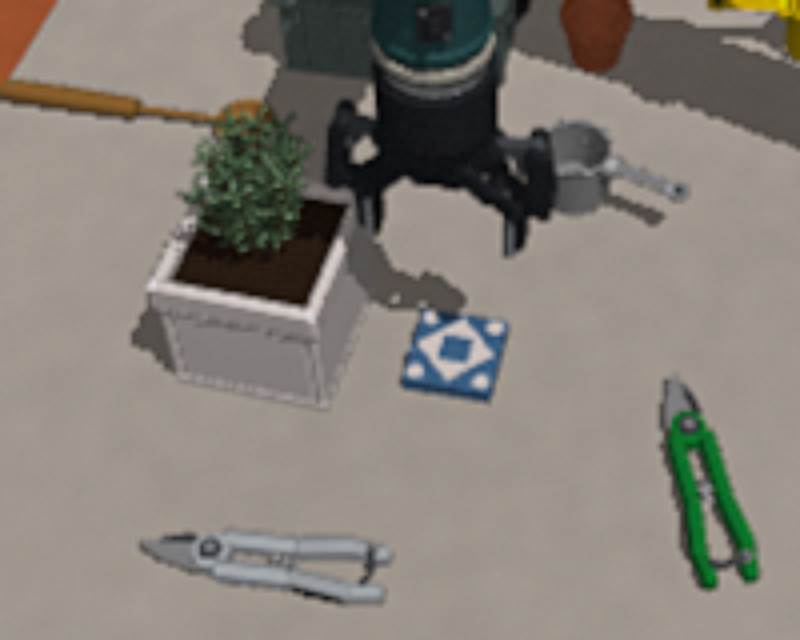

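Run:
```python
from h import *
f=cv2.imread('pics/w5.png'); g=grab_frame('wrist')
T=np.eye(4);T[:3,:3]=Rd(90.05);T[:3,3]=[.5050,.1778,.137];T=T@g['hand_eye']
print('pot base corner',pix(g,422,124,0,T),pix(g,408,250,0,T)); print('collar corner',pix(g,484,138,.11,T))
print('tile',[pix(g,u,v,.014,T) for u,v in [(285,163),(363,163),(363,233),(287,233)]], np.mean([pix(g,u,v,.014,T) for u,v in [(285,163),(363,163),(363,233),(287,233)]],0))
```

```text
pot base corner [0.587  0.2393 0.    ] [0.5859 0.1255 0.    ]
collar corner [0.5829 0.2421 0.11  ]
tile [array([0.4764, 0.2101, 0.014 ]), array([0.5387, 0.2101, 0.014 ]), array([0.5414, 0.149 , 0.014 ]), array([0.4759, 0.1489, 0.014 ])] [0.5081 0.1795 0.014 ]
```

```bash
python3 -m pendant '[0,0,-4,0,0,0.1,0, -3,0,-8,0,0,0.2,0, -6,0,-11,0,0,0.3,0, -9,0,-11,0,0,0.4,0, -13,0,-11,0,0,0.5,0, -17,0,-11,0,0,0.6,0, -21,-0.5,-11,0,0,0.7,0, -25,-1,-11,0,0,0.8,0]'; python3 -c "
from h import *
st(); rel((.415,-.351,.16),0); print(get_obs()['joints'])"
```

```text
t: 10.0
position: [0.4938, -0.074, 0.2441]
tcp_rot: [[0.72, 0.694, -0.003], [0.694, -0.72, 0.0], [-0.002, -0.002, -1.0]]
contact_force: [-0.1, -0.1, 0.9]
gripper_width: 1.0
t 10.0 p [ 0.4938 -0.074   0.2441] yaw 43.95 z [-0.0029  0.0002 -1.    ] F [-0.1211 -0.1123  0.8515] w 1.0
shift cm [-24.88  14.49   8.42] turn [-0.0013  0.0027  0.7671] norm 30.0
[ 0.3853  0.3408 -0.4114  2.0983  0.1989  0.7418 -0.9565]
```

```bash
python3 -m pendant '[-3.5,2,0.5,0,0,0.11,0, -7,4,1,0,0,0.22,0, -10.5,6,2,0,0,0.33,0, -14,8,3,0,0,0.44,0, -17.5,10,4,0,0,0.55,0, -21,12.2,5,0,0,0.66,0, -24.7,14.4,5,0,0,0.76,0, -24.7,14.4,5,0,0,0.76,0]'
python3 - <<'E'
from h import *
get_obs();f=grab_frame('scene');st(); f=grab_frame('wrist'); cv2.imwrite('pics/w6.png',f['color'])
print(landmark_of('jar_center','wrist'))
rel((.415,-.351,.045),0)
o=get_obs();T=np.eye(4);T[:3,:3]=o['tcp_rot'];T[:3,3]=o['position'];T=T@f['hand_eye']
print([proj(f,(.415,-.351,z),T) for z in (0,.075)])
E
```

```text
t: 10.67
position: [0.4136, -0.3561, 0.1932]
tcp_rot: [[1.0, -0.003, -0.005], [-0.003, -1.0, -0.003], [-0.005, 0.003, -1.0]]
contact_force: [-0.9, -1.3, 0.5]
gripper_width: 1.004
t 10.72 p [ 0.415  -0.3526  0.1934] yaw 0.13 z [-0.0044 -0.001  -1.    ] F [-0.9949  0.4153 -0.3742] w 1.002
[{'xyz': [0.4142, -0.3531, 0.0331], 'score': 0.79}]
shift cm [-0.22  0.41 14.89] turn [-0.002   0.0027  0.011 ] norm 14.9
[array([325.2825, 181.4367]), array([326.2715, 205.3968])]
```

View pics/w6.png

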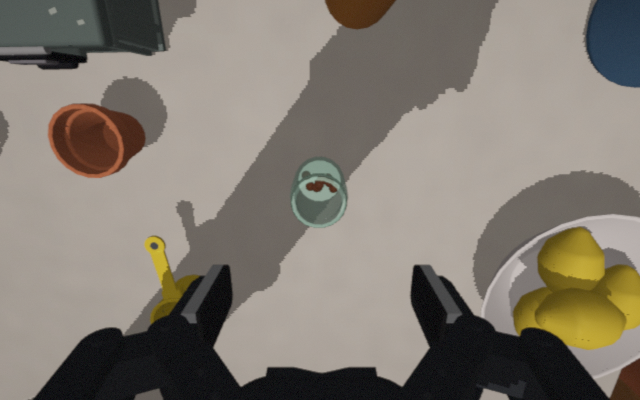

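Run:
```python
from h import *
f=grab_frame('wrist'); st(); o=get_obs();cv2.imwrite('pics/w7.png',f['color'])
print(landmark_of('jar_center','wrist'))
f=grab_frame('wrist'); print(landmark_of('jar_center','wrist'))
T=np.eye(4);T[:3,:3]=o['tcp_rot'];T[:3,3]=o['position'];T=T@f['hand_eye']
print([proj(f,(.415,-.351,z),T) for z in (0,.075)])
g=cv2.cvtColor(f['color'],cv2.COLOR_BGR2HSV);m=cv2.inRange(g,(60,30,60),(95,255,255));m[:140]=0;m[240:]=0;m[:,:270]=0;m[:,370:]=0
x,y,w,h=cv2.boundingRect(m);print(x,y,w,h, pix(f,x+w/2,y+h-w/2,.075,T))
st()
```

```text
t 10.87 p [ 0.4183 -0.346   0.1942] yaw 0.77 z [-0.0019  0.0022 -1.    ] F [-0.1772  0.3789 -0.2533] w 0.999
[{'xyz': [0.4147, -0.3534, 0.0328], 'score': 0.75}]
[{'xyz': [0.4135, -0.3551, 0.0358], 'score': 0.81}]
[array([326.4302, 182.2608]), array([327.7093, 206.3229])]
300 162 55 70 [ 0.4166 -0.3508  0.075 ]
t 11.02 p [ 0.4192 -0.3454  0.195 ] yaw 0.89 z [-0.0004  0.0013 -1.    ] F [-0.2302 -0.1144  0.4246] w 0.999
```

```bash
python3 -m pendant '[-0.4,0.6,2,0,0,0.015,0, -0.4,0.6,5,0,0,0.015,0, -0.4,0.6,8,0,0,0.015,0, -0.4,0.6,11,0,0,0.015,0, -0.4,0.6,13.5,0,0,0.015,0, -0.4,0.6,15,0,0,0.015,0, -0.4,0.6,15.3,0,0,0.015,0, -0.4,0.6,15.3,0,0,0.015,0]'
python3 - <<'E'
from h import *
f=grab_frame('wrist'); st();cv2.imwrite('pics/w8.png',f['color'])
E
```

```text
t: 11.68
position: [0.4148, -0.352, 0.0415]
tcp_rot: [[1.0, -0.001, -0.001], [-0.001, -1.0, 0.002], [-0.002, -0.002, -1.0]]
contact_force: [0.2, 0.5, 0.5]
gripper_width: 0.998
t 11.73 p [ 0.4153 -0.3528  0.0425] yaw -0.08 z [ 0.0001  0.0005 -1.    ] F [ 1.0367 -0.3444  1.2283] w 1.003
```

View pics/w8.png

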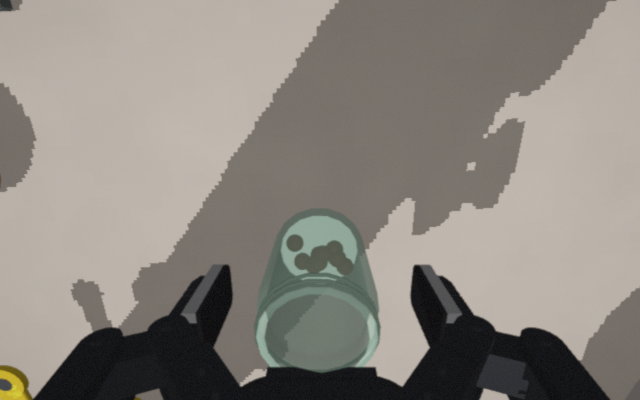

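```bash
python3 -m pendant '[0.2,0,0,0,0,0,80, 0.2,0,0,0,0,0,160, 0.2,0,0,0,0,0,255, 0.2,0,0,0,0,0,255, 0.2,0,0,0,0,0,255, 0.2,0,0,0,0,0,255, 0.2,0,0,0,0,0,255, 0.2,0,0,0,0,0,255]'; python3 -m pendant '[0,0,-1,0,0,0,255, 0,0,-3,0,0,0,255, 0,0,-5,0,0,0,255, 0,0,-8,0,0,0,255, 0,0,-11,0,0,0,255, 0,0,-14,0,0,0,255, 0,0,-16,0,0,0,255, 0,0,-16,0,0,0,255]';python3 - <<'E'
from h import *
f=grab_frame('wrist'); st();cv2.imwrite('pics/w9.png',f['color']);rel((.49,-.05,.2),0); rel((.5055,.178,.2),0,((.49,-.05,.2),0))
E
```

```text
t: 12.4
position: [0.4176, -0.3539, 0.044]
tcp_rot: [[1.0, -0.003, 0.002], [-0.003, -1.0, -0.001], [0.002, 0.001, -1.0]]
contact_force: [-1.6, 2.1, 7.5]
gripper_width: 0.583
t: 13.07
position: [0.4187, -0.3553, 0.2076]
tcp_rot: [[1.0, -0.004, 0.008], [-0.004, -1.0, -0.006], [0.008, 0.006, -1.0]]
contact_force: [1.2, -0.3, -1.3]
gripper_width: 0.579
t 13.12 p [ 0.4177 -0.3546  0.2053] yaw -0.2 z [ 0.0047 -0.0039 -1.    ] F [-0.2229  0.9358 -1.7691] w 0.579
shift cm [  7.12 -30.48   0.45] turn [ 0.0039 -0.0047 -0.0035] norm 31.3
shift cm [  1.55 -22.8    0.  ] turn [0. 0. 0.] norm 22.9
```

View pics/w9.png

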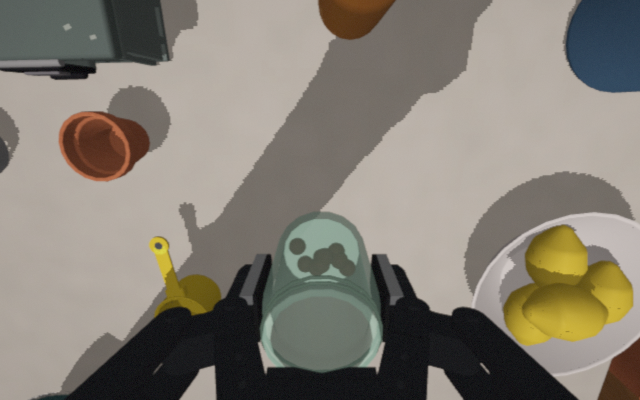

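```bash
python3 -m pendant '[0.5,-1.5,0,0,0,0,255, 1.3,-4.5,0,0,0,0,255, 2,-8,0,0,0,0,255, 3,-12,0,0,0,0,255, 4,-16,0,0,0,0,255, 5,-20,0,0,0,0,255, 6,-24,0,0,0,0,255, 7,-28,0,0,0,0,255]'; python3 -m pendant '[0.5,-4,0,0,0,0,255, 1,-8,0,0,0,0,255, 1.3,-12,0,0,0,0,255, 1.6,-16,0,0,0,0,255, 1.8,-20,0,0,0,0,255, 1.8,-23,0,0,0,0,255, 1.8,-25,0,0,0,0,255, 1.8,-25.5,0,0,0,0,255]';python3 - <<'E'
from h import *
for i in range(4): f=grab_frame('wrist')
st();cv2.imwrite('pics/w10.png',f['color'])
rel((.5055,.178,.06),0); print(landmark_of('jar_center','wrist'))
grab_frame('side');print(landmark_of('tile_center','side'),landmark_of('jar_center','side'))
grab_frame('scene');print(landmark_of('tile_center','scene'),landmark_of('jar_center','scene'));st()
E
```

```text
t: 13.78
position: [0.4863, -0.072, 0.2012]
tcp_rot: [[1.0, -0.004, -0.003], [-0.004, -1.0, 0.0], [-0.003, -0.0, -1.0]]
contact_force: [1.3, 0.5, -1.1]
gripper_width: 0.586
t: 14.45
position: [0.505, 0.1862, 0.2013]
tcp_rot: [[1.0, 0.004, -0.002], [0.004, -1.0, 0.002], [-0.002, -0.002, -1.0]]
contact_force: [0.1, 1.1, -1.3]
gripper_width: 0.579
t 14.65 p [0.5057 0.1789 0.2014] yaw -0.29 z [-0.0022 -0.0023 -1.    ] F [ 0.2933 -0.2774 -1.0266] w 0.576
shift cm [ 0.01  0.05 14.14] turn [ 0.0023  0.0022 -0.005 ] norm 14.1
[{'xyz': [0.4989, 0.1753, 0.1893], 'score': 0.96}]
[{'xyz': [0.5077, 0.1756, 0.0045], 'score': 0.73}] [{'xyz': [0.5026, 0.1776, 0.194], 'score': 0.84}]
[{'xyz': [0.5071, 0.1818, 0.0021], 'score': 0.76}] [{'xyz': [0.5031, 0.1812, 0.1972], 'score': 0.9}]
t 15.0 p [0.5065 0.1802 0.2023] yaw -0.27 z [ 0.     -0.0003 -1.    ] F [-0.6377  0.1962 -1.4984] w 0.583
```

View pics/w10.png

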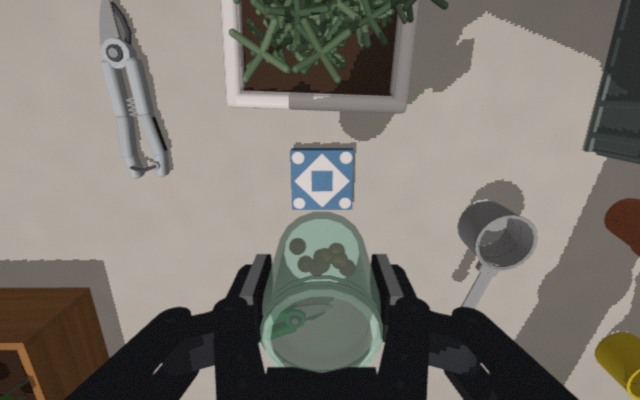

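```bash
python3 - <<'E'
from h import *
f=grab_frame('wrist'); o=get_obs(); st()
T=np.eye(4);T[:3,:3]=o['tcp_rot'];T[:3,3]=o['position'];T=T@f['hand_eye']
print('tile',pix(f,322.5,180,.014,T), [pix(f,u,v,.014,T)[:2] for u,v in [(291,150),(354,150),(291,210),(354,210)]])
print('axis at tile',proj(f,list(o['position'][:2])+[.014],T))
# jar base circle: expected pixel of axis at base (z = tcp-.0435) and rim (+.0315)
zb=o['position'][2]-.0435
for dx in (-.004,0,.004): print(dx,proj(f,[o['position'][0]+dx,o['position'][1],zb],T),proj(f,[o['position'][0]+dx,o['position'][1],zb+.075],T))
E
python3 - <<'E'
import cv2
a=cv2.imread('pics/w10.png')[200:400,220:420]; cv2.imwrite('pics/w10c.png',cv2.resize(a,None,fx=3,fy=3))
E
```

```text
t 15.05 p [0.5065 0.1805 0.2023] yaw -0.24 z [ 0.0001 -0.0001 -1.    ] F [-0.0268 -0.3845 -1.1691] w 0.583
tile [0.5075 0.1792 0.014 ] [array([0.5384, 0.2105]), array([0.5381, 0.1478]), array([0.4747, 0.2127]), array([0.4745, 0.1459])]
axis at tile [321.236  180.9187]
-0.004 [321.4607 250.0798] [321.7623 344.1544]
0 [321.4363 244.028 ] [321.7265 335.4443]
0.004 [321.4117 237.8916] [321.6898 326.5371]
```

View pics/w10c.png

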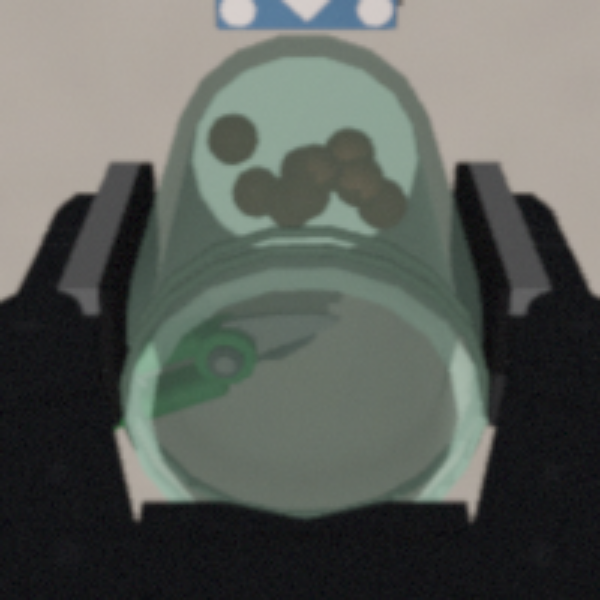

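```bash
python3 -m pendant '[0,0.1,1.5,0,0,0,255, 0,0.1,4,0,0,0,255, 0,0.1,7,0,0,0,255, 0,0.1,10,0,0,0,255, 0,0.1,12,0,0,0,255, 0,0.1,13,0,0,0,255, 0,0.1,13.3,0,0,0,255, 0,0.1,13.3,0,0,0,255]'; python3 -m pendant '[0,0,0.3,0,0,0,255, 0,0,0.5,0,0,0,255, 0,0,0.7,0,0,0,255, 0,0,0.9,0,0,0,255, 0,0,1,0,0,0,255, 0,0,1.1,0,0,0,255, 0,0,1.1,0,0,0,255, 0,0,1.1,0,0,0,255]'
python3 - <<'E'
from h import *
st(); rel((.507,.1795,.0575),0)
f=grab_frame('side');cv2.imwrite('pics/s11.png',cv2.resize(f['color'][180:300,220:360],None,fx=5,fy=5))
print(landmark_of('tile_center','side'),landmark_of('jar_center','side'))
st()
E
```

```text
t: 15.72
position: [0.5065, 0.1802, 0.069]
tcp_rot: [[1.0, -0.003, -0.001], [-0.003, -1.0, -0.0], [-0.001, 0.0, -1.0]]
contact_force: [0.2, 0.5, -1.4]
gripper_width: 0.581
t: 16.38
position: [0.5063, 0.1801, 0.0583]
tcp_rot: [[1.0, -0.003, -0.0], [-0.003, -1.0, -0.0], [-0.0, 0.0, -1.0]]
contact_force: [0.4, 0.1, -1.1]
gripper_width: 0.581
t 16.38 p [0.5063 0.1801 0.0583] yaw -0.18 z [-0.     -0.0001 -1.    ] F [ 0.4136  0.0871 -1.114 ] w 0.581
shift cm [0.07 0.06 0.08] turn [ 0.0001  0.     -0.0031] norm 0.1
[{'xyz': [0.5075, 0.1743, 0.0076], 'score': 0.62}, {'xyz': [0.5042, 0.1811, 0.0487], 'score': 0.61}] [{'xyz': [0.5012, 0.179, 0.0505], 'score': 0.53}]
t 16.53 p [0.5064 0.1802 0.0583] yaw -0.18 z [ 0.0001  0.     -1.    ] F [-0.3507  0.0708 -0.9276] w 0.577
```

View pics/s11.png

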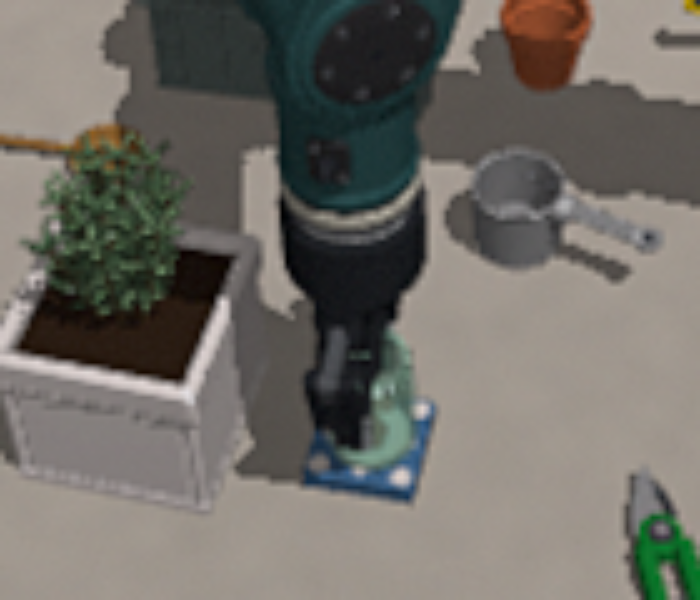

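```bash
python3 -m pendant '[0,0,0.05,0,0,0,255, 0,0,0.1,0,0,0,255, 0,0,0.15,0,0,0,255, 0,0,0.2,0,0,0,255, 0,0,0.2,0,0,0,255, 0,0,0.2,0,0,0,255, 0,0,0.2,0,0,0,255, 0,0,0.2,0,0,0,255]'
```

```text
t: 17.2
position: [0.5064, 0.1802, 0.0579]
tcp_rot: [[1.0, -0.003, 0.001], [-0.003, -1.0, -0.0], [0.001, 0.0, -1.0]]
contact_force: [-3.6, -1.1, 14.5]
gripper_width: 0.579
```

```bash
python3 -m pendant '[0,0,-0.1,0,0,0,255, 0,0,-0.1,0,0,0,255, 0,0,-0.1,0,0,0,120, 0,0,-0.1,0,0,0,70, 0,0,-0.1,0,0,0,30, 0,0,-0.1,0,0,0,0, 0,0,-0.1,0,0,0,0, 0,0,-0.1,0,0,0,0]'; python3 -m pendant '[0,0,-0.5,0,0,0,0, 0,0,-2,0,0,0,0, 0,0,-4,0,0,0,0, 0,0,-7,0,0,0,0, 0,0,-10,0,0,0,0, 0,0,-13,0,0,0,0, 0,0,-15,0,0,0,0, 0,0,-15,0,0,0,0]'
python3 - <<'E'
from h import *
st()
f=grab_frame('wrist');cv2.imwrite('pics/w12.png',f['color']);print(landmark_of('tile_center','wrist'),landmark_of('jar_center','wrist'))
f=grab_frame('side');cv2.imwrite('pics/s12.png',cv2.resize(f['color'][180:300,220:360],None,fx=5,fy=5))
print(landmark_of('tile_center','side'),landmark_of('jar_center','side'))
f=grab_frame('scene');print(landmark_of('tile_center','scene'),landmark_of('jar_center','scene'))
st()
E
```

```text
t: 17.87
position: [0.5063, 0.1801, 0.057]
tcp_rot: [[1.0, -0.003, -0.0], [-0.003, -1.0, -0.0], [-0.0, 0.0, -1.0]]
contact_force: [-0.5, -0.5, -0.5]
gripper_width: 1.0
t: 18.53
position: [0.5089, 0.1813, 0.212]
tcp_rot: [[1.0, -0.003, 0.008], [-0.003, -1.0, 0.003], [0.008, -0.003, -1.0]]
contact_force: [0.7, 0.2, 0.3]
gripper_width: 1.002
t 18.53 p [0.5089 0.1813 0.212 ] yaw -0.2 z [ 0.0084  0.0034 -1.    ] F [0.6873 0.1811 0.2582] w 1.002
[{'xyz': [0.6399, 0.1778, 0.0015], 'score': 0.28}] [{'xyz': [0.5023, 0.1772, 0.0462], 'score': 0.86}]
[{'xyz': [0.508, 0.1753, 0.0061], 'score': 0.59}] [{'xyz': [0.4998, 0.1794, 0.049], 'score': 0.93}]
[{'xyz': [0.5051, 0.1802, 0.0057], 'score': 0.75}] [{'xyz': [0.5016, 0.1832, 0.0543], 'score': 0.61}]
t 18.98 p [0.5058 0.18   0.2062] yaw -0.17 z [-0.002  -0.0008 -1.    ] F [ 0.6826 -0.2901 -0.7044] w 0.999
```

View pics/w12.png

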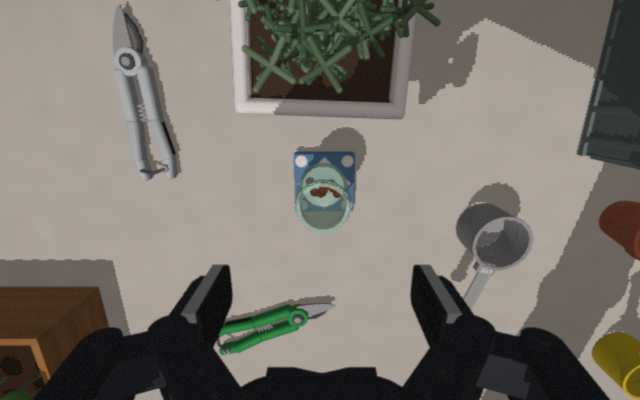

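View pics/s12.png

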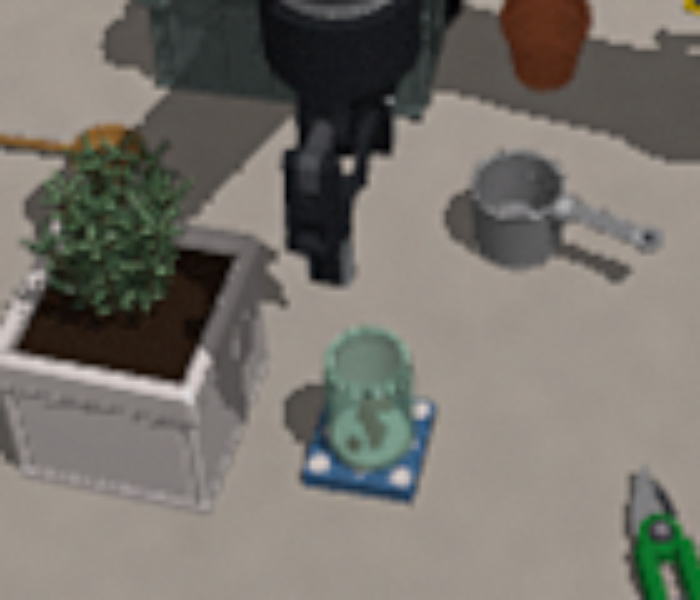

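Run:
```python
from h import *
for i in range(2): f=grab_frame('wrist')
o=get_obs(); st()
T=np.eye(4);T[:3,:3]=o['tcp_rot'];T[:3,3]=o['position'];T=T@f['hand_eye']
img=cv2.resize(f['color'][130:250,260:390],None,fx=5,fy=5,interpolation=cv2.INTER_CUBIC)
tc=np.array([.507,.179])
def circ(c,r,z,col):
    pts=np.array([proj(f,[c[0]+r*np.cos(a),c[1]+r*np.sin(a),z],T) for a in np.linspace(0,2*np.pi,60)])
    cv2.polylines(img,[((pts-[260,130]+.5)*5).astype(int)],True,col,1)
circ(tc,.0255,.014,(0,0,255)); circ(tc,.0225,.089,(0,0,255))
pts=np.array([proj(f,[tc[0]+a*.032,tc[1]+b*.032,.014],T) for a,b in [(1,1),(1,-1),(-1,-1),(-1,1)]])
cv2.polylines(img,[((pts-[260,130]+.5)*5).astype(int)],True,(0,255,255),1)
cv2.imwrite('pics/w13.png',img)
```

```text
t 19.08 p [0.5061 0.1801 0.2066] yaw -0.18 z [-0.0012 -0.0004 -1.    ] F [-0.1046  0.0212  0.7178] w 0.998
```

View pics/w13.png

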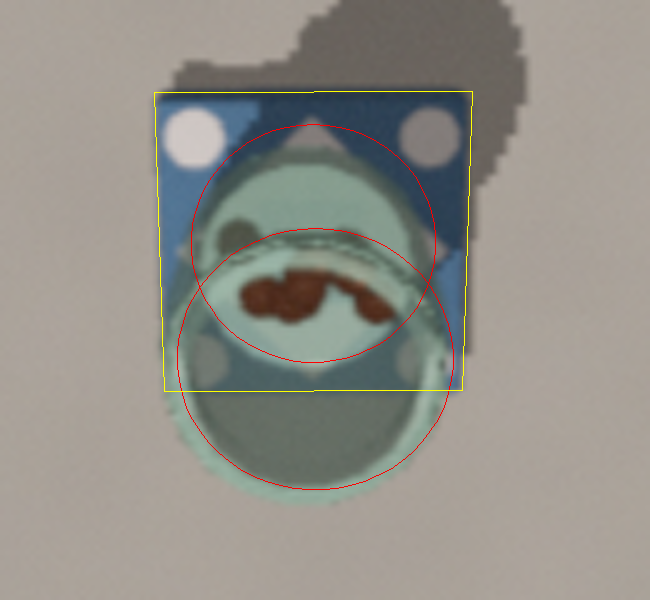

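```bash
python3 -m pendant '[-0.8,3,0,0,0,0.1,0, -1.6,6,0,0,0,0.2,0, -2.4,9,0,0,0,0.31,0, -3.2,12,0,0,0,0.31,0, -4,15,0,0,0,0.31,0, -5,17,1,0,0,0.31,0, -5.4,18.2,2,0,0,0.31,0, -5.4,18.2,2,0,0,0.31,0]'
python3 - <<'E'
from h import *
for i in range(5): f=grab_frame('wrist')
st(); o=get_obs(); cv2.imwrite('pics/w14.png',f['color']);print(landmark_of('cup_center','wrist'))
T=np.eye(4);T[:3,:3]=o['tcp_rot'];T[:3,3]=o['position'];T=T@f['hand_eye']
np.save('T14.npy',T)
f=grab_frame('side');print(landmark_of('cup_center','side'))
f=grab_frame('scene');print(landmark_of('cup_center','scene'))
E
```

```text
t: 19.75
position: [0.4489, -0.005, 0.1858]
tcp_rot: [[0.95, -0.313, -0.005], [-0.313, -0.95, -0.002], [-0.004, 0.003, -1.0]]
contact_force: [-0.5, 0.4, 1.0]
gripper_width: 1.003
t 20.0 p [ 0.453  -0.0001  0.1878] yaw -17.81 z [ 0.0018  0.0008 -1.    ] F [ 0.7582 -0.4803 -0.4702] w 1.0
[{'xyz': [0.4516, 0.0002, 0.0265], 'score': 0.88}, {'xyz': [0.2732, -0.2086, 0.0229], 'score': 0.69}]
[{'xyz': [0.4465, -0.0052, 0.0221], 'score': 0.69}, {'xyz': [0.2746, -0.2056, 0.0221], 'score': 0.59}]
[{'xyz': [0.2762, -0.2046, 0.0241], 'score': 0.65}, {'xyz': [0.453, 0.0016, 0.0256], 'score': 0.59}]
```

View pics/w14.png

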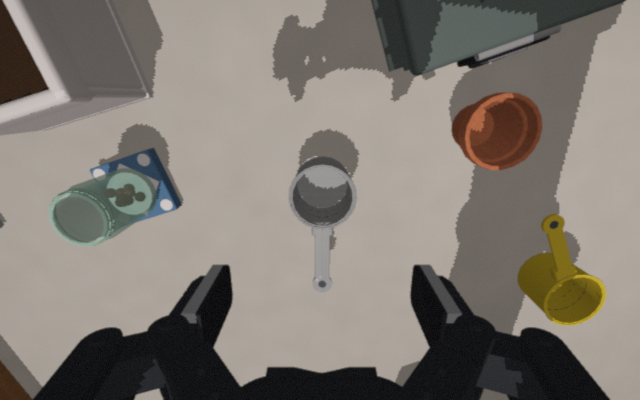

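Run:
```python
from h import *
f=grab_frame('wrist');T=np.load('T14.npy');print(pix(f,322.5,194.5,.05,T),pix(f,322,284,.047,T)); st(); rel((.452,0,.029),-18)
a=pix(f,322.5,194.5,.05,T)-pix(f,322,284,.047,T);print(np.degrees(np.arctan2(a[1],a[0])))
```

```text
[ 0.454  -0.0013  0.05  ] [0.3659 0.0274 0.047 ]
t 20.3 p [ 0.452  -0.0011  0.1874] yaw -17.89 z [ 0.0004  0.0001 -1.    ] F [ 0.0839  1.4437 -0.2294] w 1.006
shift cm [-0.04 -0.1  15.84] turn [-0.0003 -0.0003  0.002 ] norm 15.8
-18.012523913941155
```

```bash
python3 -m pendant '[0.1,0,3,0,0,0,0, 0.1,0,6,0,0,0,0, 0.1,0,9,0,0,0,0, 0.1,0,12,0,0,0,0, 0.1,0,14.5,0,0,0,0, 0.1,0,15.6,0,0,0,0, 0.1,0,15.8,0,0,0,0, 0.1,0,15.8,0,0,0,0]'; python3 -m pendant '[0,0,0,0,0,0,80, 0,0,0,0,0,0,160, 0,0,0,0,0,0,255, 0,0,0,0,0,0,255, 0,0,0,0,0,0,255, 0,0,0,0,0,0,255, 0,0,0,0,0,0,255, 0,0,-0.3,0,0,0,255]'
python3 - <<'E'
from h import *
st()
f=grab_frame('wrist');cv2.imwrite('pics/w15.png',f['color'])
rel((.632,.0155,.13),0)
E
```

```text
t: 20.97
position: [0.4525, -0.0018, 0.0286]
tcp_rot: [[0.951, -0.308, -0.002], [-0.308, -0.951, -0.0], [-0.001, 0.001, -1.0]]
contact_force: [-0.9, 1.4, 0.2]
gripper_width: 0.999
t: 21.63
position: [0.4533, -0.0019, 0.0333]
tcp_rot: [[0.951, -0.308, 0.002], [-0.308, -0.951, 0.0], [0.002, -0.001, -1.0]]
contact_force: [-0.3, 1.0, -0.9]
gripper_width: 0.67
t 21.63 p [ 0.4533 -0.0019  0.0333] yaw -17.95 z [ 0.0018  0.0002 -1.    ] F [-0.2708  0.9736 -0.8848] w 0.67
shift cm [16.47 -7.18 -9.6 ] turn [-0.0005 -0.0021 -0.3133] norm 20.4
```

View pics/w15.png

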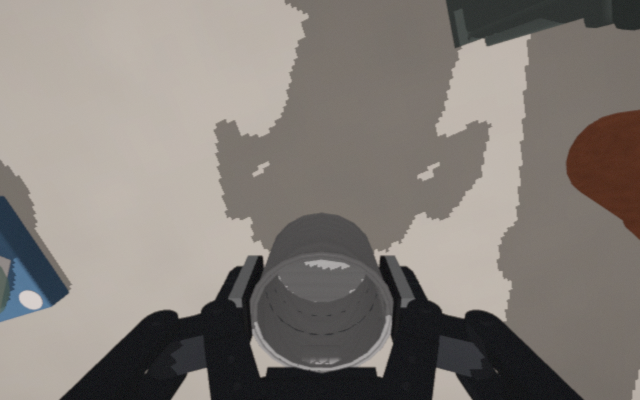

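```bash
python3 -m pendant '[0,0,-2,0,0,-0.05,255, 1,-0.5,-5,0,0,-0.1,255, 3,-1.5,-8,0,0,-0.15,255, 6,-2.8,-9.5,0,0,-0.2,255, 9.5,-4.2,-9.5,0,0,-0.25,255, 13,-5.7,-9.5,0,0,-0.31,255, 16,-7,-9.5,0,0,-0.31,255, 16.4,-7.1,-9.5,0,0,-0.31,255]'
python3 - <<'E'
from h import *
for i in range(4): f=grab_frame('wrist')
st();cv2.imwrite('pics/w16.png',f['color'])
rel((.632,.0155,.031),0)
grab_frame('side');print(landmark_of('cup_center','side'),landmark_of('crate_top','side'))
grab_frame('scene');print(landmark_of('cup_center','scene'))
E
```

```text
t: 22.35
position: [0.6385, 0.016, 0.1291]
tcp_rot: [[1.0, -0.004, 0.011], [-0.004, -1.0, 0.002], [0.011, -0.002, -1.0]]
contact_force: [0.6, -0.0, 0.1]
gripper_width: 0.67
t 22.55 p [0.6286 0.0146 0.1269] yaw -0.2 z [-0.0029 -0.0006 -1.    ] F [-0.1528  0.7376 -0.6275] w 0.667
shift cm [ 0.37 -0.09  9.59] turn [ 0.0006  0.0029 -0.0034] norm 9.6
[{'xyz': [0.2721, -0.2072, 0.0182], 'score': 0.74}, {'xyz': [0.6245, 0.0132, 0.1183], 'score': 0.73}] [{'xyz': [0.6251, -0.148, 0.1001], 'score': 0.87}]
[{'xyz': [0.2737, -0.2015, 0.027], 'score': 0.75}, {'xyz': [0.6267, 0.0137, 0.1223], 'score': 0.73}, {'xyz': [0.5062, 0.1791, 0.0033], 'score': 0.2}]
```

View pics/w16.png

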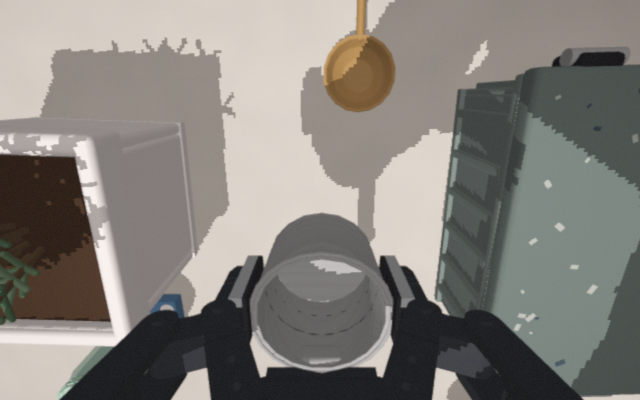

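```bash
python3 -m pendant '[0.3,-0.1,2,0,0,0,255, 0.3,-0.1,4,0,0,0,255, 0.3,-0.1,6,0,0,0,255, 0.3,-0.1,8,0,0,0,255, 0.3,-0.1,9,0,0,0,255, 0.3,-0.1,9.4,0,0,0,255, 0.3,-0.1,9.5,0,0,0,255, 0.3,-0.1,9.6,0,0,0,255]'; python3 -m pendant '[0,0,0.1,0,0,0,255, 0,0,0.15,0,0,0,255, 0,0,0.2,0,0,0,255, 0,0,0.2,0,0,0,255, 0,0,0.2,0,0,0,255, 0,0,0.2,0,0,0,255, 0,0,0.2,0,0,0,255, 0,0,0.2,0,0,0,255]'
```

```text
t: 23.47
position: [0.6341, 0.0162, 0.0319]
tcp_rot: [[1.0, -0.003, 0.001], [-0.003, -1.0, 0.0], [0.001, -0.0, -1.0]]
contact_force: [-0.4, 0.1, -1.3]
gripper_width: 0.673
t: 24.13
position: [0.6345, 0.0161, 0.031]
tcp_rot: [[1.0, -0.003, 0.002], [-0.003, -1.0, 0.0], [0.002, -0.0, -1.0]]
contact_force: [-1.4, 0.3, 4.8]
gripper_width: 0.673
```

Contact with the sill. Open and lift.

```bash
python3 -m pendant '[0,0,0,0,0,0,120, 0,0,0,0,0,0,60, 0,0,0,0,0,0,0, 0,0,0,0,0,0,0, 0,0,0,0,0,0,0, 0,0,-1,0,0,0,0, 0,0,-3,0,0,0,0, 0,0,-6,0,0,0,0]'; python3 -m pendant '[0,0,-4,0,0,0,0, 0,0,-8,0,0,0,0, 0,0,-12,0,0,0,0, 0,0,-16,0,0,0,0, 0,0,-18,0,0,0,0, 0,0,-18,0,0,0,0, 0,0,-18,0,0,0,0, 0,0,-18,0,0,0,0]'
python3 - <<'E'
from h import *
for i in range(4): f=grab_frame('wrist')
st();cv2.imwrite('pics/w17.png',f['color'])
print(landmark_of('cup_center','wrist'),landmark_of('crate_top','wrist'),landmark_of('pot','wrist'))
f=grab_frame('side');print(landmark_of('cup_center','side'))
f=grab_frame('scene');print(landmark_of('cup_center','scene'))
rel((.59,.362,.27),2)
E
```

```text
t: 24.8
position: [0.6316, 0.0159, 0.088]
tcp_rot: [[1.0, -0.003, -0.006], [-0.003, -1.0, -0.0], [-0.006, 0.0, -1.0]]
contact_force: [0.7, -0.4, 0.6]
gripper_width: 1.0
t: 25.47
position: [0.6326, 0.0158, 0.2687]
tcp_rot: [[1.0, -0.003, -0.002], [-0.003, -1.0, -0.0], [-0.002, 0.0, -1.0]]
contact_force: [-0.2, 0.9, -0.7]
gripper_width: 1.002
t 25.67 p [0.6326 0.0159 0.2675] yaw -0.17 z [-0.0035 -0.0002 -1.    ] F [-0.5362  0.306   0.1016] w 1.001
[{'xyz': [0.6341, 0.0162, 0.0258], 'score': 0.76}] [{'xyz': [0.6227, -0.1498, 0.1003], 'score': 0.64}] [{'xyz': [0.6393, 0.1778, -0.0008], 'score': 0.88}]
[{'xyz': [0.6313, 0.0134, 0.0256], 'score': 0.82}, {'xyz': [0.2723, -0.2084, 0.0207], 'score': 0.81}]
[{'xyz': [0.6323, 0.016, 0.0217], 'score': 0.92}, {'xyz': [0.2745, -0.202, 0.0271], 'score': 0.59}]
shift cm [ -4.47 -34.58  -0.09] turn [-0.      0.0004 -0.0381] norm 34.9
```

View pics/w17.png

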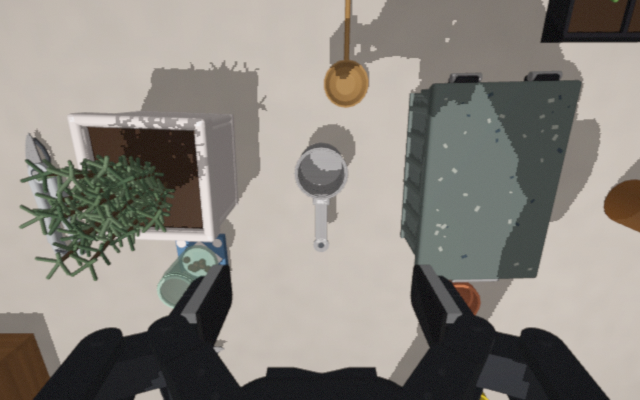

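```bash
python3 -m pendant '[-0.5,-4,-1,0,0,-0.04,0, -1,-8,-1,0,0,-0.04,0, -1.5,-12,-1,0,0,-0.04,0, -2,-16,-1,0,0,-0.04,0, -2.5,-20,-1,0,0,-0.04,0, -3,-24,-1,0,0,-0.04,0, -3.5,-28,-1,0,0,-0.04,0, -4,-31,-1,0,0,-0.04,0]'; python3 -m pendant '[-0.5,-3.5,2,0,0,0,0, -0.5,-3.5,5,0,0,0,0, -0.5,-3.5,8,0,0,0,0, -0.5,-3.5,10,0,0,0,0, -0.5,-3.5,11,0,0,0,0, -0.5,-3.5,11,0,0,0,0, -0.5,-3.5,11,0,0,0,0, -0.5,-3.5,11,0,0,0,0]'
python3 - <<'E'
from h import *
for i in range(4): f=grab_frame('wrist')
st();o=get_obs();cv2.imwrite('pics/w18.png',f['color'])
T=np.eye(4);T[:3,:3]=o['tcp_rot'];T[:3,3]=o['position'];T=T@f['hand_eye'];np.save('T18.npy',T)
print(landmark_of('pruner_center','wrist'))
g=cv2.imread('pics/w17.png')
T=np.eye(4);T[:3,:3]=Rd(-.17);T[:3,3]=(.6326,.0159,.2675);T=T@f['hand_eye']
print('crate',[pix(f,u,v,.1,T) for u,v in [(580,82),(537,277),(420,281),(428,88)]])
print('pot',[pix(f,u,v,.11,T) for u,v in [(69,116),(204,120),(214,240)]])
E
```

```text
t: 26.68
position: [0.5934, 0.3307, 0.2795]
tcp_rot: [[0.999, 0.04, 0.0], [0.04, -0.999, 0.003], [0.0, -0.003, -1.0]]
contact_force: [0.4, -0.0, 0.2]
gripper_width: 1.003
t: 27.35
position: [0.5895, 0.3616, 0.1711]
tcp_rot: [[0.999, 0.036, 0.003], [0.036, -0.999, 0.002], [0.003, -0.002, -1.0]]
contact_force: [0.1, -0.1, 0.9]
gripper_width: 0.999
t 27.55 p [0.5892 0.3614 0.1709] yaw 2.09 z [ 0.0023  0.0015 -1.    ] F [ 0.3502 -0.301  -0.0935] w 1.0
[{'xyz': [0.5918, 0.3623, 0.0051], 'score': 0.94}]
crate [array([ 0.7263, -0.2091,  0.1   ]), array([ 0.5314, -0.2145,  0.1   ]), array([ 0.5268, -0.0899,  0.1   ]), array([ 0.7217, -0.0776,  0.1   ])]
pot [array([0.6996, 0.2346, 0.11  ]), array([0.6959, 0.1179, 0.11  ]), array([0.5808, 0.1222, 0.11  ])]
```

View pics/w18.png

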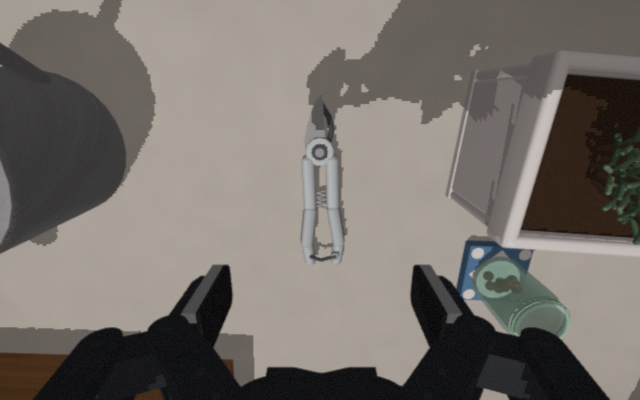

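Run:
```python
from h import *
f=grab_frame('wrist');T=np.load('T18.npy')
a=pix(f,323,263,.008,T);b=pix(f,321,95,.008,T);m=(a+b)/2;d=b-a;print(a,b,m,np.linalg.norm(d),np.degrees(np.arctan2(d[1],d[0])))
# handles outer edges mid
print(pix(f,303,185,.008,T),pix(f,340,185,.008,T))
st();rel((m[0],m[1],.02),2.5)
cv2.imwrite('pics/w18c.png',cv2.resize(f['color'][80:280,260:380],None,fx=3,fy=3,interpolation=cv2.INTER_CUBIC))
```

```text
[0.5088 0.3568 0.008 ] [0.6731 0.3649 0.008 ] [0.591  0.3609 0.008 ] 0.16447879382489242 2.8190326426525565
[0.5917 0.379  0.008 ] [0.593 0.344 0.008]
t 27.65 p [0.5888 0.3612 0.1703] yaw 2.1 z [ 0.0013  0.0009 -1.    ] F [-0.0351 -0.2653 -0.7187] w 1.001
shift cm [ 0.2   0.05 15.03] turn [-0.0008 -0.0013 -0.007 ] norm 15.0
```

View pics/w18c.png

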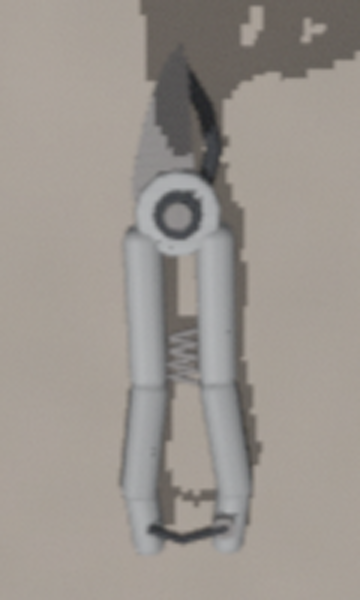

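```bash
python3 -m pendant '[0.2,0,3,0,0,-0.01,0, 0.2,0,6,0,0,-0.01,0, 0.2,0,9,0,0,-0.01,0, 0.2,0,12,0,0,-0.01,0, 0.2,0,14,0,0,-0.01,0, 0.2,0,14.8,0,0,-0.01,0, 0.2,0,15,0,0,-0.01,0, 0.2,0,15,0,0,-0.01,0]'; python3 -m pendant '[0,0,0,0,0,0,80, 0,0,0,0,0,0,160, 0,0,0,0,0,0,255, 0,0,0,0,0,0,255, 0,0,0,0,0,0,255, 0,0,0,0,0,0,255, 0,0,0,0,0,0,255, 0,0,0,0,0,0,255]'
python3 - <<'E'
from h import *
st()
f=grab_frame('wrist');cv2.imwrite('pics/w19.png',f['color'])
E
```

```text
t: 28.32
position: [0.5906, 0.3613, 0.0195]
tcp_rot: [[0.999, 0.047, 0.0], [0.047, -0.999, 0.0], [0.0, -0.0, -1.0]]
contact_force: [0.5, -0.4, 0.1]
gripper_width: 1.0
t: 28.98
position: [0.5912, 0.3617, 0.0207]
tcp_rot: [[0.999, 0.047, 0.002], [0.047, -0.999, 0.001], [0.002, -0.001, -1.0]]
contact_force: [-0.7, -0.2, 6.5]
gripper_width: 0.378
t 28.98 p [0.5912 0.3617 0.0207] yaw 2.68 z [ 0.0019  0.0012 -1.    ] F [-0.7376 -0.1514  6.5048] w 0.378
```

View pics/w19.png

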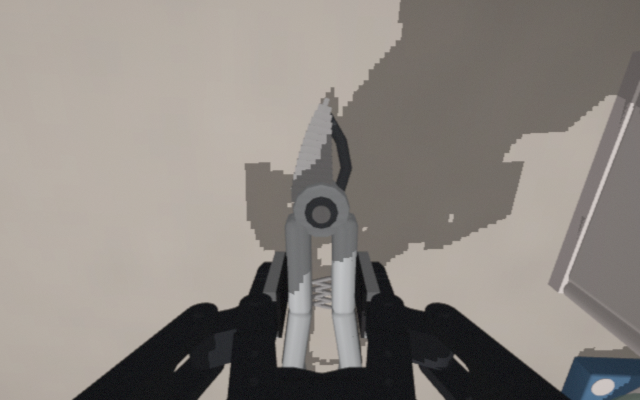

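```bash
python3 -m pendant '[0,0,-2,0,0,0,255, 0,0,-5,0,0,0,255, 0,0,-9,0,0,0,255, 0,0,-13,0,0,0,255, 0,0,-17,0,0,0,255, 0,0,-21,0,0,0,255, 0,0,-24.5,0,0,0,255, 0,0,-26.5,0,0,0,255]'
python3 - <<'E'
from h import *
f=grab_frame('wrist');st()
cv2.imwrite('pics/w20.png',f['color'])
rel((.61,.1,.285),2); rel((.627,-.1485,.285),2)
E
```

```text
t: 29.7
position: [0.5913, 0.3619, 0.289]
tcp_rot: [[0.999, 0.047, 0.005], [0.047, -0.999, 0.003], [0.005, -0.003, -1.0]]
contact_force: [0.6, 0.2, -2.4]
gripper_width: 0.379
t 29.75 p [0.5927 0.363  0.2923] yaw 2.67 z [ 0.0094  0.0063 -0.9999] F [ 0.649   0.9162 -0.0124] w 0.378
shift cm [ 0.5  26.35  0.58] turn [-0.0059 -0.0097  0.0117] norm 26.4
shift cm [ 1.04 51.25  0.44] turn [-0.0059 -0.0097  0.0117] norm 51.3
```

View pics/w20.png

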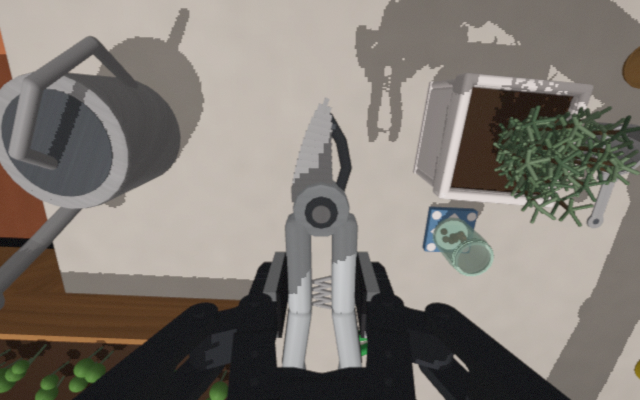

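```bash
python3 -m pendant '[0,1.5,0,0,0,0.01,255, 0.2,4.5,0,0,0,0.01,255, 0.3,8,0,0,0,0.01,255, 0.4,12,0,0,0,0.01,255, 0.5,16,0,0,0,0.01,255, 0.6,20,0,0,0,0.01,255, 0.7,24,0,0,0,0.01,255, 0.8,28,0,0,0,0.01,255]'; python3 -m pendant '[0.1,4,0,0,0,0,255, 0.2,8,0,0,0,0,255, 0.2,12,0,0,0,0,255, 0.2,16,0,0,0,0,255, 0.3,19,0,0,0,0,255, 0.3,21.5,0,0,0,0,255, 0.3,22.8,0,0,0,0,255, 0.3,23,0,0,0,0,255]'
python3 - <<'E'
from h import *
for i in range(4): f=grab_frame('wrist')
st();o=get_obs();cv2.imwrite('pics/w21.png',f['color'])
T=np.eye(4);T[:3,:3]=o['tcp_rot'];T[:3,3]=o['position'];T=T@f['hand_eye'];np.save('T21.npy',T)
print(landmark_of('crate_top','wrist'),landmark_of('pruner_center','wrist'))
rel((.6265,-.148,.12),2)
E
```

```text
t: 30.42
position: [0.6093, 0.0783, 0.2817]
tcp_rot: [[0.999, 0.036, -0.005], [0.036, -0.999, -0.002], [-0.005, 0.001, -1.0]]
contact_force: [0.9, -0.3, -1.8]
gripper_width: 0.378
t: 31.08
position: [0.6207, -0.1529, 0.282]
tcp_rot: [[1.0, 0.03, -0.004], [0.03, -1.0, -0.002], [-0.004, 0.002, -1.0]]
contact_force: [-0.7, 0.3, -2.5]
gripper_width: 0.382
t 31.28 p [ 0.6227 -0.1448  0.2837] yaw 2.32 z [-0.001   0.0021 -1.    ] F [ 0.5889 -0.231  -2.1899] w 0.381
[{'xyz': [0.6259, -0.1496, 0.1011], 'score': 0.62}] [{'xyz': [0.6222, -0.1453, 0.2714], 'score': 0.95}, {'xyz': [0.3231, 0.2464, 0.012], 'score': 0.79}]
shift cm [ 0.33  0.35 16.42] turn [-0.0015  0.0002  0.0061] norm 16.4
```

View pics/w21.png

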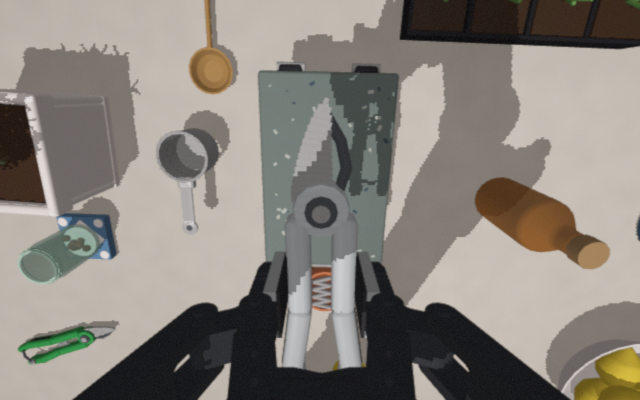

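Run:
```python
from h import *
f=grab_frame('wrist');T=np.load('T21.npy')
P=np.array([pix(f,u,v,.1,T) for u,v in [(259,72),(398,74),(383,264),(265,263)]]);print(P,P.mean(0))
for i in (1,2):
  pass
d=P[0]-P[3];e=P[1]-P[2];print(np.degrees([np.arctan2(d[1],d[0]),np.arctan2(e[1],e[0])]),np.linalg.norm(d),np.linalg.norm(P[0]-P[1]))
st();rel((.6265,-.1485,.12),1.5)
```

```text
[[ 0.7236 -0.0837  0.1   ]
 [ 0.727  -0.21    0.1   ]
 [ 0.5313 -0.2168  0.1   ]
 [ 0.5271 -0.0858  0.1   ]] [ 0.6272 -0.1491  0.1   ]
[0.6033 1.9972] 0.19646030185502328 0.12634778751880596
t 31.43 p [ 0.6231 -0.1454  0.2843] yaw 2.32 z [-0.     0.001 -1.   ] F [ 0.9252  0.5619 -1.7852] w 0.378
shift cm [ 0.33  0.34 16.43] turn [-0.001  -0.      0.0144] norm 16.4
```

```bash
python3 -m pendant '[0.35,0.35,2,0,0,0.015,255, 0.35,0.35,5,0,0,0.015,255, 0.35,0.35,9,0,0,0.015,255, 0.35,0.35,12,0,0,0.015,255, 0.35,0.35,14.5,0,0,0.015,255, 0.35,0.35,15.6,0,0,0.015,255, 0.35,0.35,16,0,0,0.015,255, 0.35,0.35,16,0,0,0.015,255]'; python3 -m pendant '[0,0,0.1,0,0,0,255, 0,0,0.2,0,0,0,255, 0,0,0.3,0,0,0,255, 0,0,0.4,0,0,0,255, 0,0,0.4,0,0,0,255, 0,0,0.4,0,0,0,255, 0,0,0.4,0,0,0,255, 0,0,0.4,0,0,0,255]'
```

```text
t: 32.1
position: [0.6268, -0.1506, 0.1241]
tcp_rot: [[1.0, 0.023, -0.0], [0.023, -1.0, 0.0], [-0.0, -0.0, -1.0]]
contact_force: [0.3, 1.1, -1.8]
gripper_width: 0.383
t: 32.77
position: [0.6267, -0.1515, 0.1208]
tcp_rot: [[1.0, 0.022, 0.0], [0.022, -1.0, -0.0], [0.0, 0.0, -1.0]]
contact_force: [-0.6, 0.1, 0.9]
gripper_width: 0.381
```

```bash
python3 -m pendant '[0,0,0.05,0,0,0,255, 0,0,0.05,0,0,0,255, 0,0,0.05,0,0,0,150, 0,0,0.05,0,0,0,100, 0,0,0.05,0,0,0,50, 0,0,0.05,0,0,0,0, 0,0,0.05,0,0,0,0, 0,0,0.05,0,0,0,0]'; python3 -m pendant '[0,0,-1,0,0,0,0, 0,0,-3,0,0,0,0, 0,0,-6,0,0,0,0, 0,0,-9,0,0,0,0, 0,0,-12,0,0,0,0, 0,0,-15,0,0,0,0, 0,0,-17,0,0,0,0, 0,0,-17,0,0,0,0]'
python3 - <<'E'
from h import *
for i in range(4): f=grab_frame('wrist')
st();o=get_obs();cv2.imwrite('pics/w22.png',f['color'])
print(landmark_of('crate_top','wrist'),landmark_of('pruner_center','wrist'))
f=grab_frame('side');cv2.imwrite('pics/s22.png',f['color'])
for n in ['pot','crate_top','tile_center','jar_center','cup_center','pruner_center','bottle_center','smallpot_center']: print(n,landmark_of(n,'side'))
f=grab_frame('scene');cv2.imwrite('pics/c22.png',f['color'])
for n in ['pot','crate_top','tile_center','jar_center','cup_center','pruner_center','bottle_center','smallpot_center']: print(n,landmark_of(n,'scene'))
E
```

```text
t: 33.43
position: [0.6265, -0.1513, 0.1197]
tcp_rot: [[1.0, 0.022, -0.0], [0.022, -1.0, 0.0], [-0.0, -0.0, -1.0]]
contact_force: [-0.6, -0.6, -0.1]
gripper_width: 1.001
t: 34.1
position: [0.6297, -0.1517, 0.2963]
tcp_rot: [[1.0, 0.022, 0.011], [0.022, -1.0, -0.002], [0.011, 0.002, -1.0]]
contact_force: [0.2, -0.2, 0.4]
gripper_width: 1.0
t 34.3 p [ 0.6256 -0.1513  0.2889] yaw 1.25 z [-0.0021  0.0002 -1.    ] F [-0.0427 -0.0507  0.1766] w 0.998
[{'xyz': [0.6229, -0.1471, 0.0984], 'score': 0.87}, {'xyz': [0.641, 0.1766, 0.0039], 'score': 0.58}] [{'xyz': [0.3214, 0.2426, 0.0106], 'score': 0.86}, {'xyz': [0.6247, -0.1495, 0.106], 'score': 0.61}, {'xyz': [0.623, -0.1474, 0.1039], 'score': 0.58}]
pot [{'xyz': [0.6379, 0.181, 0.0001], 'score': 0.69}]
crate_top [{'xyz': [0.628, -0.1519, 0.1005], 'score': 0.72}]
tile_center [{'xyz': [0.5076, 0.1771, 0.0061], 'score': 0.47}]
jar_center [{'xyz': [0.5003, 0.1778, 0.0509], 'score': 0.94}, {'xyz': [0.6287, -0.153, 0.1113], 'score': 0.39}]
cup_center [{'xyz': [0.6326, 0.0142, 0.0221], 'score': 0.86}, {'xyz': [0.2737, -0.2098, 0.0223], 'score': 0.7
[... 205 characters left out ...]
843, 0.0868], 'score': 0.61}]
smallpot_center [{'xyz': [0.4558, -0.1585, 0.0298], 'score': 0.66}, {'xyz': [0.6287, -0.1524, 0.1105], 'score': 0.63}]
pot [{'xyz': [0.6369, 0.1798, -0.0004], 'score': 0.91}]
crate_top [{'xyz': [0.6278, -0.1462, 0.099], 'score': 0.58}]
tile_center [{'xyz': [0.5048, 0.1816, 0.0042], 'score': 0.52}]
jar_center [{'xyz': [0.503, 0.1816, 0.0558], 'score': 0.59}]
cup_center [{'xyz': [0.6315, 0.0185, 0.0255], 'score': 0.77}, {'xyz': [0.2741, -0.202, 0.0262], 'score': 0.58}]
pruner_center [{'xyz': [0.633, -0.1546, 0.1095], 'score': 0.93}]
bottle_center [{'xyz': [0.5844, -0.3833, 0.0826], 'score': 0.75}]
smallpot_center [{'xyz': [0.4617, -0.1539, 0.0298], 'score': 0.94}]
```

View pics/w22.png

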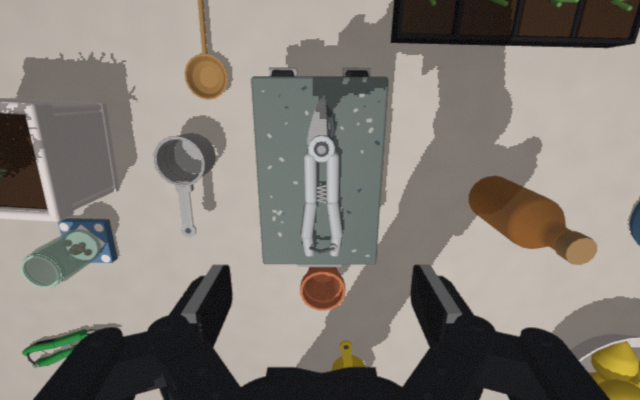

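View pics/c22.png

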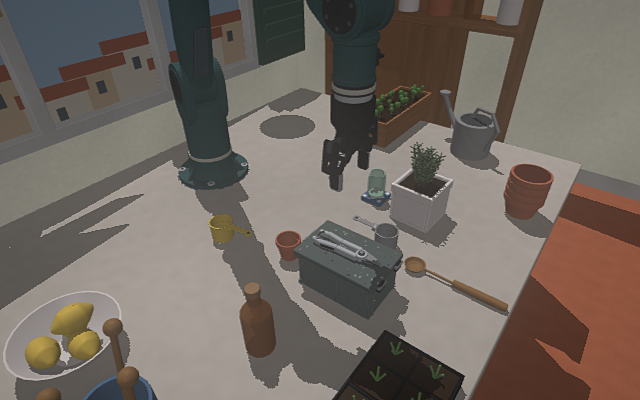

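View pics/s22.png

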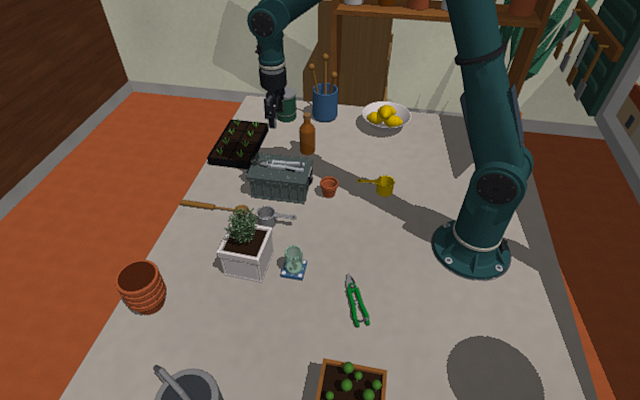

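```bash
python3 -c "
from h import *
st(); print(finish_job())"
```

```text
t 35.3 p [ 0.6266 -0.1514  0.2898] yaw 1.26 z [ 0.0001 -0.     -1.    ] F [-0.0122  0.4886 -0.3624] w 1.002
the job is handed in; nothing more can be done
None
```

The job is handed in at about 35 s of the 104 s allowed. The tile, jar, steel cup and aluminium pruner are all placed. No verdict is reported, so these are my own last checks from the camera pictures, good to a few mm:

- **Tile:** flat and square to the pot. Its centre is about 0.131 m in front of the pot's centre (0.132 is ideal) and 0–4 mm to one side.
- **Jar:** upright on the tile. An overlay drawn on the wrist picture puts it about 4 mm from the tile's centre, toward the robot. The networks read 2 to 8 mm depending on the camera, all inside the 12 mm limit.
- **Cup:** upright, within about 3 mm of midway between pot and crate, with its handle toward the robot.
- **Pruner:** flat along the middle of the lid, blades away from the robot. It is about 3 mm off centre in the wrist picture; the scene camera disagrees and says about 10 mm. It is turned about 1 degree from the lid.
- **Left alone:** the bottle and the little terracotta pot read within about 5 mm of their first readings, which is the measurement noise. The green pruner and yellow cup were not touched.

The gripper is open and about 0.17 m above the lid, touching nothing.

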